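Load and lock the grinding-jar carriage

ROBOT

A 6-joint arm with a two-finger parallel gripper is mounted at the origin on the work surface. World frame = base frame: x ahead of the robot, y to its left, z up, the work surface at z = 0. Lengths are in m, angles in rad, forces in N, time in s.
With the tool pointing down it reaches from about 0.3 to 0.75 m from the base axis. Payload 8.5 kg.
Tool frame: the origin (TCP) lies at the very end of the fingers, on their centre line; the grasp point (between the pads) lies behind it (r.hold_point_z is the z of the grasp point in the tool frame, in m); z points along the fingers, y is the direction in which the jaws open and shut (so a half turn about z gives the same grasp; the last joint's range is limited). The gripper opens to 85 mm and grips with 20 to 120 N. Pads are 22 mm wide; open, the fingers measure 114 mm over their backs; the gripper's body (76 mm by 85 mm) begins 54 mm behind the grasp point. The pads swing forward as they close: fully open they stand 13 mm farther back than shut.
Start: joints at [0.926, 0.381, 1.297, -0, 1.464, -0.215], TCP at [0.229, 0.5, 0.231] pointing down, gripper open.
Joint ranges: [-3.11, 3.11], [-0.89, 2.33], [0.22, 2.48], [-1.42, 4.56], [0.17, 2.85], [-2.88, 2.88]. Speed limits (rad/s): [2.39, 2.39, 3.14, 3.14, 3.14, 3.14].

INTERFACE

Orientations are given as a 3x3 rotation matrix whose columns are the frame's x, y, z axes.
In Python, from cell import r gives the robot as it stands. The module is installed in compiled form; this text tells all that it offers.
- The arm moves only by the shell command python3 -m inch 'ROWS' [OPENING] [FORCE]. ROWS is JSON, a list of rows, each an object of numbers: "x", "y", "z": the shift along the tool's x, y, z each as a share of 0.5 m, from -1 to 1; "yaw": the turn about the tool's z as a share of 90 degrees, from -1 to 1. A call has 1 to 20 rows; each row is the pose to reach, as a shift and turn from the pose commanded when the call began, along the tool's axes at that moment; what a row does not reach only later rows make up. A row lasts 1/10 s, in which the tool goes at most 50 mm and 8.59 degrees, less where a joint would pass 70% of its speed; a pose out of reach is approached as far as the arm can. A call with a number of a shift or a turn outside -1 to 1 is refused whole. A call with a gripper value outside its range is refused whole. OPENING is the opening, from -1 (shut) to 1 (fully open), set as the call begins (- or left out, the last holds). The fingers move at their own pace and stop on an object; FORCE is the grip in N (left out, the last holds). Time passes only in rows, so rows that repeat a pose let the fingers close. It gives the time, the measured TCP pose, the force and the opening at its end, in the units of the state.
- r.read_state(): the state, without advancing time (a new reading comes with each control period).
- r.snapshot(name): name is "scene" or "top" or "wrist"; returns (picture, depth): 480x640x3 uint8, red, green, blue; 480x640 float32, m along the optical axis (not along the pixel's ray), 0 where there is no reading.
- r.camera_info(name): a dict with "fx", "fy", "cx", "cy" (pixels), "k1" (the pictures are not rectified: a ray, as slopes to the right and down, at radius r is drawn at 1 + k1 r^2 times it, then the intrinsics apply), "cam_to_world" (4x4, takes a point from camera to world coordinates). Camera axes: x right, y down, z forward; pixel columns grow to the right and rows downward; lengths in m; the calibration is good to about 2 mm. A picture is of the moment at which its call begins: read the wrist's pose just before it. camera_info takes no time and is no camera call; for the wrist camera it gives the pose at the moment of the call.
- r.job_done(): hands the job in, once; it reports no verdict.
The state is a dict: "time_s": time; "joints": joint angles; "dq": joint speeds; "joint_torque": joint torques, N m; "ee_pos": TCP position; "tcp_rot": TCP orientation; "wrist_force": force on the tool from outside, world axes, zero at the start; "torque": the same for the moment, N m; "gripper_width": finger opening in m.
Only numpy, scipy, OpenCV 4.12 (cv2) and the standard library are available. Lean on these libraries where they do the work, as an engineer would, in place of code of your own. Each camera call takes 0.05 s, during which the arm holds its last target. There are 200 camera calls.

TASK

With the straightedge held in the gripper, push all the grinding jars on the white deck together onto the aluminium carriage until every jar stands wholly on it. Then push the carriage along its slide towards the blue dock until its spring detent snaps home, and lock it by putting both steel pins from the holder fully down through the two flange holes. Finish with the straightedge lying along its mat and all the jars on the carriage (a jar that is knocked off later may be put back by hand), and leave the other things on the bench where they are.

Things in the scene. Friction and masses are not known exactly. Their poses are not given: they have to be found in the camera images.
- loader: fixed loading station: its x axis points from the white deck to the carriage (away from the robot), y along the slide to the blue dock, origin on the bench. Dock: x 24 to 132, y 155 to 225 mm, 100 mm high. Steel-faced 15 mm pin holes in its bed lie straight below the flange holes only when the carriage is home; the bench lies under them
- deck (a point): middle of the deck's front edge, on its flat top 30 mm above the bench; axes as the loader's. The deck reaches 209 mm to the rear (-x), 116 mm to either side, and as a ledge 84 mm deep to y = +210. Side rails 30 mm high, inner faces at y = -105 and +105 mm, x -144 to -4 mm, make a lane 210 mm wide; no rear wall; the carriage floor begins here, flush
- carriage (a joint): slide of the carriage along the loader's +y, m: starts at 0 to 0.012 (in line with the lane), 0.096 is home at the stop. From 0.083 to 0.0905 it rides over a spring plunger, needing about 6 N; beyond that it snaps to the stop and holds, short of it it is pushed back. Friction otherwise about 1 N. The jars ride along
- tray (a point): centre of the carriage's floor (upper side, 30 mm above the bench, flush with the deck), moves with the carriage; axes as the loader's. The floor inside is 85 mm deep in x (-42.5, the open edge beside the deck, to +42.5 mm) and 222 mm wide in y; walls 30 mm high at the back and both sides, open towards the deck (-x)
- push (a point): centre of the outer (-y) face of the black push plate that stands on the carriage's right end, 76 mm above the bench; plate 50 mm wide in x, its free face reaches from 44 to 90 mm above the bench; push it in +y
- hole_near (a point): centre of the upper mouth of the flange hole nearer the deck: 15 mm hole in the 10 mm thick steel flange at the carriage's right end, mouth 44 mm above the bench, 27 mm out in -y from the push plate's face; the other hole is 64 mm away in x
- hole_far (a point): the same for the flange hole farther from the deck
- straightedge: loose aluminium angle with grey grip fin, 190 mm long along its y; origin at the centre of its underside. Foot x -22 to +22 mm, 8 mm thick; upright pushing face at x = +22 mm, 34 mm high, 8 mm thick; fin 14 mm thick in x, centred at x = -10 mm, 70 mm long in y, top 70 mm up. Pushes towards its +x. Lies on the mat at the start
- face (a point): middle of the lower edge of the straightedge's pushing face
- mat: fixed grey rubber mat, 80 mm in x, 230 mm in y, 3 mm thick, origin at the centre of its underside; the straightedge belongs on it along the mat's length, either way round
- holder: fixed white block 110 mm in x, 50 mm in y, 50 mm high, origin at the centre of its underside, with two upright 15 mm holes at x = -32 and +32 mm, in which the pins stand
- pin0: loose steel pin, upright in the holder at the start: shank 12 mm thick, 40 mm long with a tapered end; above it a dark round grip 24 mm thick, 40 mm high, whose shoulder rests on the mouth; origin at the lower end of the shank, z up the pin. Fits either flange hole; fully in, its origin lies 40 mm below the hole's mouth
- pin1: loose steel pin, upright in the holder at the start: shank 12 mm thick, 40 mm long with a tapered end; above it a dark round grip 24 mm thick, 40 mm high, whose shoulder rests on the mouth; origin at the lower end of the shank, z up the pin. Fits either flange hole; fully in, its origin lies 40 mm below the hole's mouth
- jar0: loose capped steel grinding jar, 36 mm across, 50 mm high, upright on the deck; origin at the centre of its underside (3 to 5 jars are present)
- jar1: loose capped steel grinding jar, 36 mm across, 50 mm high, upright on the deck; origin at the centre of its underside (3 to 5 jars are present)
- jar2: loose capped steel grinding jar, 36 mm across, 50 mm high, upright on the deck; origin at the centre of its underside (3 to 5 jars are present)
- jar3: loose capped steel grinding jar, 36 mm across, 50 mm high, upright on the deck; origin at the centre of its underside (3 to 5 jars are present)
- jar4: loose capped steel grinding jar, 36 mm across, 50 mm high, upright on the deck; origin at the centre of its underside (3 to 5 jars are present)
- beaker: bystander: clear open cup, 70 mm across, 85 mm high; leave it alone
- tipbox: bystander: clear box with white lid, 87 x 127 x 62 mm; leave it alone
- reagent: bystander: brown bottle, 60 mm across, 130 mm high; leave it alone
- dish: bystander: flat clear round dish, 84 mm across, 16 mm high; leave it alone
- screwdriver: bystander: screwdriver 170 mm long lying along its x axis; leave it alone
- spatula: bystander: steel spatula 170 mm long lying along its x axis; leave it alone
Things that resemble listed ones, but are neither listed nor needed, are in the scene too. Leave any purple look-alike of the jar1 alone.

How it is judged:
On the way, in this order (a step that is already met when the one before it is completed fails the run):
1. the straightedge pushes against the jars on the deck ((contact force between straightedge and jar0 above 0.05 N or contact force between straightedge and jar1 above 0.05 N or contact force between straightedge and jar2 above 0.05 N or contact force between straightedge and jar3 above 0.05 N or contact force between straightedge and jar4 above 0.05 N)), for 0.05 s.
2. all jars stand on the carriage, with the straightedge across its open side (x of jar0 in the frame of tray between -0.027 and 0.03 m and y of jar0 in the frame of tray between -0.098 and 0.098 m and z of jar0 in the frame of tray between -0.006 and 0.008 m and angle between each of jar0, jar1, jar2, jar3, jar4's own z axis and vertical below 0.15 rad and x of jar1 in the frame of tray between -0.027 and 0.03 m and y of jar1 in the frame of tray between -0.098 and 0.098 m and z of jar1 in the frame of tray between -0.006 and 0.008 m and x of jar2 in the frame of tray between -0.027 and 0.03 m and y of jar2 in the frame of tray between -0.098 and 0.098 m and z of jar2 in the frame of tray between -0.006 and 0.008 m and x of jar3 in the frame of tray between -0.027 and 0.03 m and y of jar3 in the frame of tray between -0.098 and 0.098 m and z of jar3 in the frame of tray between -0.006 and 0.008 m and x of jar4 in the frame of tray between -0.027 and 0.03 m and y of jar4 in the frame of tray between -0.098 and 0.098 m and z of jar4 in the frame of tray between -0.006 and 0.008 m and x of face in the frame of tray between -0.1 and 0.015 m and z of face in the frame of tray below 0.03 m and angle between the x axis of straightedge and the x axis of tray, either way round below 0.2 rad), for 0.1 s.
3. the carriage is home in its detent (value of joint carriage above 0.092 m), for 0.2 s.
At the end, for the whole second after the job is handed in: All jars upright (0.15 rad) and wholly on the carriage floor (2.5 mm allowance); carriage within 4 mm of its stop; both pins upright in the flange holes, 34 of 40 mm deep or more; straightedge flat on the mat within 40 mm across, 50 mm along and 0.35 rad of it; all released (x of jar0 in the frame of tray between -0.027 and 0.03 m and y of jar0 in the frame of tray between -0.098 and 0.098 m and z of jar0 in the frame of tray between -0.006 and 0.008 m and angle between each of jar0, jar1, jar2, jar3, jar4's own z axis and vertical below 0.15 rad and x of jar1 in the frame of tray between -0.027 and 0.03 m and y of jar1 in the frame of tray between -0.098 and 0.098 m and z of jar1 in the frame of tray between -0.006 and 0.008 m and x of jar2 in the frame of tray between -0.027 and 0.03 m and y of jar2 in the frame of tray between -0.098 and 0.098 m and z of jar2 in the frame of tray between -0.006 and 0.008 m and x of jar3 in the frame of tray between -0.027 and 0.03 m and y of jar3 in the frame of tray between -0.098 and 0.098 m and z of jar3 in the frame of tray between -0.006 and 0.008 m and x of jar4 in the frame of tray between -0.027 and 0.03 m and y of jar4 in the frame of tray between -0.098 and 0.098 m and z of jar4 in the frame of tray between -0.006 and 0.008 m and ((horizontal distance between pin0 and hole_near below 0.006 m and z of pin0 in the frame of hole_near between -0.046 and -0.034 m and angle between pin0's own z axis and vertical below 0.15 rad) or (horizontal distance between pin0 and hole_far below 0.006 m and z of pin0 in the frame of hole_far between -0.046 and -0.034 m and angle between pin0's own z axis and vertical below 0.15 rad)) and ((horizontal distance between pin1 and hole_near below 0.006 m and z of pin1 in the frame of hole_near between -0.046 and -0.034 m and angle between pin1's own z axis and vertical below 0.15 rad) or (horizontal distance between pin1 and hole_far below 0.006 m and z of pin1 in the frame of hole_far between -0.046 and -0.034 m and angle between pin1's own z axis and vertical below 0.15 rad)) and value of joint carriage above 0.092 m and x of straightedge in the frame of mat between -0.04 and 0.04 m and y of straightedge in the frame of mat between -0.05 and 0.05 m and z of straightedge in the frame of mat below 0.012 m and angle between straightedge's own z axis and vertical below 0.1 rad and angle between the x axis of straightedge and the x axis of mat, either way round below 0.35 rad); the robot touches nothing.
It fails at once if a bystander is moved more than 3 cm (distance of any of beaker, tipbox, reagent, dish, screwdriver, spatula from where it was at the start of the episode above 0.03 m).
Of jar0, jar1, jar2, jar3, jar4 only 3 to 5 are there at a start; the rules pass over those that are not, and their reading is None.
At some moment in a run one of jar0, jar1, jar2, jar3, jar4 may be knocked a few centimetres aside while the robot is not near it.
It also fails if it takes over 192 s, if anything falls off the work surface, if the arm or the gripper's body presses on something with over 40 N, if the wrist force passes 120 N, or if a joint passes its speed limit or range.

## Working session

There is one attempt and no reset: what is moved stays moved. The work goes in short steps, Python scripts to look and compute and a shell command to move; the robot and the scene stay as the last step left them, time stands still between calls to the robot, and variables do not carry over. Pictures are saved under pics/ and viewed, about 12 in all and at most 16, crops included, and the job is handed in when it is done.

```bash
mkdir -p pics; cat > h.py <<'E'
import numpy as np, cv2
from cell import r
def snap(n):
    info=r.camera_info(n); p,d=r.snapshot(n); return p,d,info
def ray(info,u,v):
    K=np.array([[info['fx'],0,info['cx']],[0,info['fy'],info['cy']],[0,0,1.]])
    a,b=cv2.undistortPoints(np.array([[[u,v]]],float),K,np.array([info['k1'],0,0,0.]))[0,0]
    M=np.array(info['cam_to_world']); return M[:3,3],M[:3,:3]@np.array([a,b,1])
def onz(info,u,v,z):
    o,d=ray(info,u,v); return o+d*(z-o[2])/d[2]
def dep(info,d,u,v):
    o,k=ray(info,u,v); return o+k*d[int(v),int(u)]
def save(n,p): cv2.imwrite('pics/'+n,p[:,:,::-1])
def tool(dw):
    R=np.array(r.read_state()['tcp_rot']); return R.T@np.array(dw)/0.5
E
python3 - <<'E'
from h import *
s=r.read_state(); print(s['tcp_rot'],s['ee_pos'],r.hold_point_z,s['gripper_width'])
for n in('top','scene'):
    p,d,i=snap(n); save(n+'0.png',p); np.savez(n+'0.npz',p=p,d=d); print(i)
E
```

```text
[[-9.09021110e-01  4.16749183e-01 -8.59702953e-04]
 [ 4.16749975e-01  9.09020362e-01 -1.19999467e-03]
 [ 2.81390689e-04 -1.44910168e-03 -9.99998910e-01]] [0.22903067 0.49973525 0.23069748] -0.0187 0.08529686458886437
{'fx': 556.1901718982704, 'fy': 556.1901718982704, 'cx': 325.06679031161167, 'cy': 244.14791995179394, 'k1': 0.05241026711435045, 'cam_to_world': array([[-0.01739585, -0.99017972,  0.13871374,  0.35165819],
       [-0.99983658,  0.01654474, -0.00728648, -0.05855352],
       [ 0.00491994, -0.13881782, -0.99030571,  1.37990961],
       [ 0.        ,  0.        ,  0.        ,  1.        ]])}
{'fx': 501.07894007640346, 'fy': 501.07894007640346, 'cx': 318.8843754199826, 'cy': 242.1776006265947, 'k1': -0.043167500085198485, 'cam_to_world': array([[ 7.78173443e-02,  8.11037842e-01, -5.79794860e-01,
         1.16713837e+00],
       [ 9.96967629e-01, -6.32543024e-02,  4.53259283e-02,
        -8.45442380e-02],
       [ 8.65236493e-05, -5.81563851e-01, -8.13500756e-01,
         9.43764810e-01],
       [ 0.00000000e+00,  0.00000000e+00,  0.00000000e+00,
         1.00000000e+00]])}
```

View pics/top0.png

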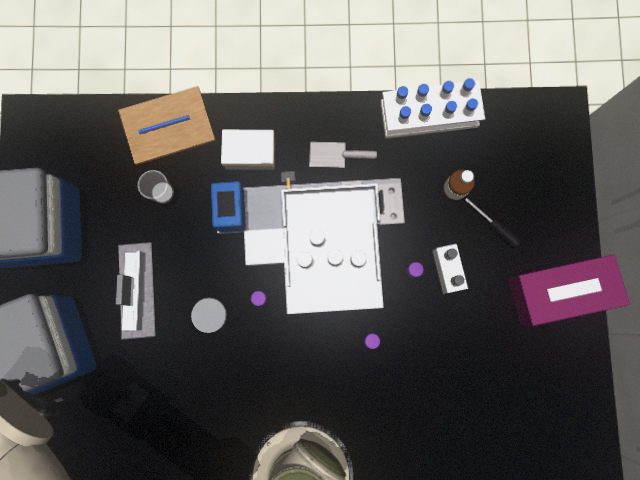

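View pics/scene0.png

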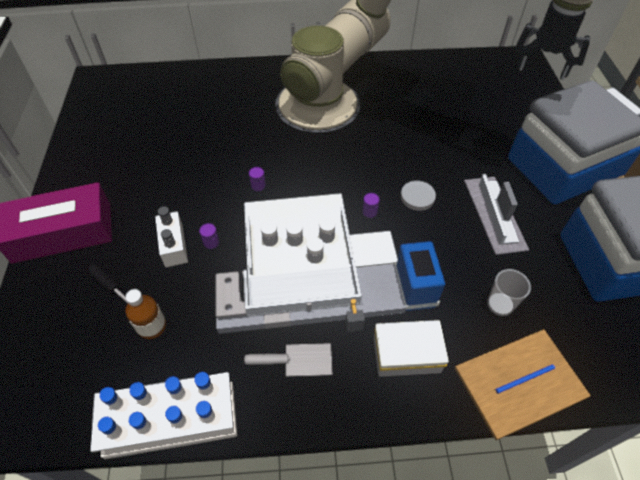

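The 4 white-capped jars on the deck are at top px (316,238), (305,260), (335,258), (358,259). The three purple cylinders at (258,298), (416,269), (372,341) are look-alikes and stay put. The straightedge lies on the grey mat at (130,290). The spatula (342,154) and the blue bar on the board (164,124) are not it. The pins are in the white block at (450,268); the blue-capped vials at (432,100) are decoys. I'll check these in one crop and measure.

```bash
python3 - <<'E'
from h import *
p=np.load('top0.npz')['p']
a=cv2.resize(p[160:330,230:480],None,fx=3,fy=3,interpolation=3)[:, :500+0] if 0 else cv2.resize(p[170:320,230:480],None,fx=3.2,fy=3.2,interpolation=3)
b=cv2.resize(p[235:345,105:165],None,fx=3.2,fy=3.2,interpolation=3)
save('crop0.png',a)
z=np.zeros((480,800,3),np.uint8);z[:a.shape[0],:a.shape[1]]=a[:480,:800]
save('crop0.png',z); save('crop1.png',b)
d=np.load('top0.npz')['d']; i=r.camera_info('top')
for n,u,v in [('deck',340,290),('tray',330,200),('ledge',260,247),('flange',395,202),('plate',381,200),('fin',122,290),('foot',131,310),('up',139,290),('mat',150,290),('pin',452,253),('pin',458,281),('hold',450,267),('jar',316,238)]:
    print(n,dep(i,d,u,v).round(4))
E
```

```text
deck [ 0.4278 -0.1026  0.0341]
tray [ 0.6509 -0.0826  0.0303]
ledge [0.5369 0.0912 0.0258]
flange [ 0.6392 -0.2409  0.0483]
plate [ 0.6359 -0.2024  0.089 ]
fin [0.4349 0.4052 0.0746]
foot [0.3901 0.4041 0.0123]
up [0.4376 0.384  0.0199]
mat [0.438  0.3627 0.0037]
pin [ 0.5066 -0.3639  0.0894]
pin [ 0.441  -0.3742  0.0905]
hold [ 0.4776 -0.3667  0.0505]
jar [ 0.5484 -0.047   0.0822]
```

View pics/crop0.png

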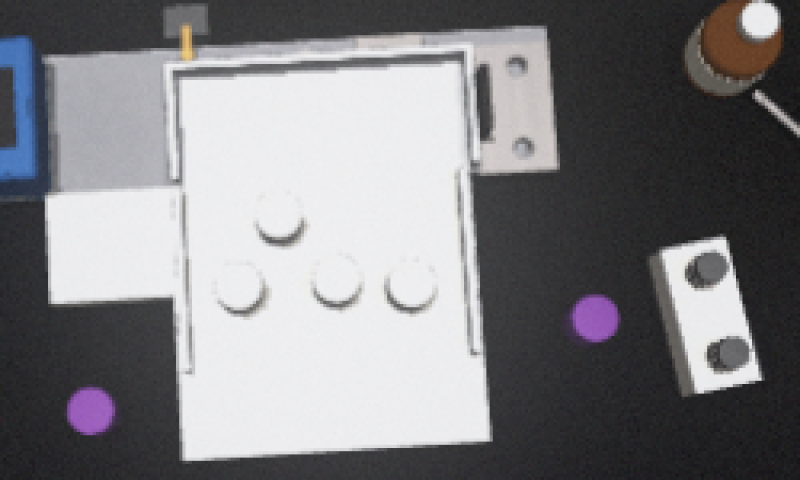

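View pics/crop1.png

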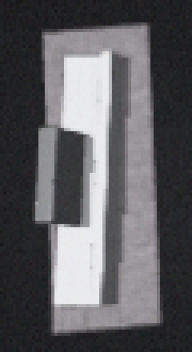

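The crop confirms 4 jars on the deck, at crop px (280,215), (240,286), (336,280), (411,286). Flange holes are at (517,65) and (523,147), pin tops at (709,267) and (733,352). On the straightedge the fin is on the left and the upright face on the right, so it pushes towards world −y. Next I compute poses.

```bash
python3 - <<'E'
from h import *
i=r.camera_info('top')
f=lambda u,v,z:onz(i,230+u/3.2,170+v/3.2,z)
g=lambda u,v,z:onz(i,105+u/3.2,235+v/3.2,z)
L=f(183,460,.03);R=f(490,440,.03);print('rear',L,R,np.linalg.norm(L-R))
y=(L-R)[:2]/np.linalg.norm((L-R)[:2]);x=np.array([y[1],-y[0]]);print('ang',np.degrees(np.arctan2(x[1],x[0])))
deck=(L+R)[:2]/2+.209*x;print('deck',deck)
for j in[(280,213),(240,286),(336,280),(411,286)]:
    w=f(*j,.08)[:2];print('jar',w.round(4),((w-deck)@x).round(4),((w-deck)@y).round(4))
for n,u,v in(('far',517,65),('near',523,147)):
    w=f(u,v,.044)[:2];print(n,w.round(4),((w-deck)@x).round(4),((w-deck)@y).round(4))
for u,v in((709,267),(733,352)):print('pin',f(u,v,.09).round(4))
print('holder',[f(*q,.05).round(4) for q in((660,250),(727,237),(761,380),(694,395))])
print('mat',[g(*q,.003).round(4) for q in((42,32),(148,24),(160,324),(52,333))])
print('upr',g(112,52,.037),g(105,304,.037)); print('fin top',[g(*q,.073).round(4) for q in((38,127),(53,130),(50,226),(36,221))])
print('foot left',g(64,56,.011),g(55,303,.011))
c=r.camera_info('wrist');M=c['cam_to_world'];s=r.read_state();print('cam in tool',(np.array(s['tcp_rot']).T@(M[:3,3]-s['ee_pos'])).round(3),(np.array(s['tcp_rot']).T@M[:3,:3]).round(2),c['fx'])
E
```

```text
rear [0.37324181 0.02555297 0.03      ] [ 0.38421925 -0.20573925  0.03      ] 0.23155258221929825
ang 2.7172952094411116
deck [ 0.58749553 -0.08018487]
jar [ 0.5521 -0.0505] -0.0339 0.0313
jar [ 0.4984 -0.0203] -0.0862 0.064
jar [ 0.5016 -0.0909] -0.0863 -0.0067
jar [ 0.4963 -0.1459] -0.0942 -0.0614
far [ 0.6696 -0.2341] 0.0747 -0.1576
near [ 0.6055 -0.2365] 0.0106 -0.157
pin [ 0.5055 -0.3627  0.09  ]
pin [ 0.4433 -0.3769  0.09  ]
holder [array([ 0.5238, -0.336 ,  0.05  ]), array([ 0.5328, -0.3868,  0.05  ]), array([ 0.425 , -0.4064,  0.05  ]), array([ 0.4146, -0.3562,  0.05  ])]
mat [array([0.551 , 0.4439, 0.003 ]), array([0.5559, 0.363 , 0.003 ]), array([0.3259, 0.3475, 0.003 ]), array([0.3211, 0.428 , 0.003 ])]
upr [0.52990823 0.37891622 0.037     ] [0.34206701 0.37815624 0.037     ]
fin top [array([0.4709, 0.4188, 0.073 ]), array([0.4685, 0.4079, 0.073 ]), array([0.3989, 0.4076, 0.073 ]), array([0.4027, 0.4177, 0.073 ])]
foot left [0.53088593 0.42368938 0.011     ] [0.34347649 0.42377702 0.011     ]
cam in tool [ 0.069  0.001 -0.142] [[-0.   -0.96 -0.27]
 [ 1.   -0.   -0.  ]
 [ 0.   -0.27  0.96]] 419.86888016171775
```

```bash
python3 -m inch '[{"x":-0.45,"y":0.0125,"yaw":0.863},{"x":-0.45,"y":0.0125,"yaw":0.863},{"x":-0.45,"y":0.0125,"yaw":0.863},{"x":-0.45,"y":0.0125,"yaw":0.863},{"x":-0.45,"y":0.0125,"yaw":0.863},{"x":-0.45,"y":0.0125,"yaw":0.863},{"x":-0.45,"y":0.0125,"yaw":0.863},{"x":-0.45,"y":0.0125,"yaw":0.863},{"x":-0.45,"y":0.0125,"yaw":0.863},{"x":-0.45,"y":0.0125,"yaw":0.863},{"x":-0.45,"y":0.0125,"yaw":0.863}]' 1
python3 -m inch '[{"yaw":0.863,"z":0.08},{"yaw":0.863,"z":0.08},{"yaw":0.863,"z":0.08},{"yaw":0.863,"z":0.08},{"yaw":0.863,"z":0.08},{"yaw":0.863,"z":0.08},{"yaw":0.863,"z":0.08},{"yaw":0.863,"z":0.08},{"yaw":0.863,"z":0.08},{"yaw":0.863,"z":0.08},{"yaw":0.863,"z":0.08},{"yaw":0.863,"z":0.08}]'
python3 - <<'E'
from h import *
s=r.read_state();print(s['ee_pos'],s['joints'],s['tcp_rot'])
p,d,i=snap('wrist');save('w1.png',p);np.savez('w1.npz',p=p,d=d,M=i['cam_to_world']);print(i)
E
```

```text
[0.2290165  0.49975702 0.23078359] [ 9.25698229e-01  3.81130997e-01  1.29815137e+00 -4.72639140e-06
  1.46363989e+00 -2.15288980e-01] [[-9.09045407e-01  4.16696309e-01 -7.95704372e-04]
 [ 4.16696975e-01  9.09044826e-01 -1.06523236e-03]
 [ 2.79452551e-04 -1.29991219e-03 -9.99999116e-01]]
{'fx': 419.86888016171775, 'fy': 419.86888016171775, 'cx': 322.60627565075333, 'cy': 241.90135790803788, 'k1': -0.08181986222016226, 'cam_to_world': array([[ 0.41729729,  0.87543326,  0.24388434,  0.16716718],
       [ 0.908769  , -0.40158456, -0.11344052,  0.52923976],
       [-0.00136942,  0.26897295, -0.96314676,  0.37323579],
       [ 0.        ,  0.        ,  0.        ,  1.        ]])}invalid input at $[0]: expected keys x, y, z, yaw
invalid input at $[0]: expected keys x, y, z, yaw
```

View pics/w1.png

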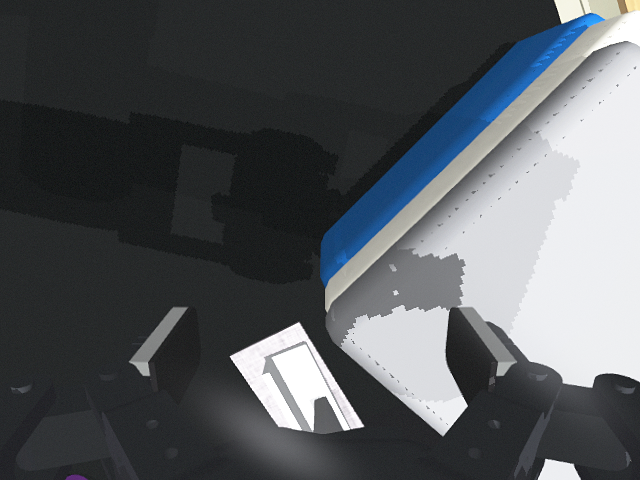

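All four keys are required, so nothing moved. The wrist view shows a large bin near the mat, so I check its clearance.

```bash
python3 - <<'E'
from h import *
d=np.load('top0.npz')['d'];i=r.camera_info('top')
for u,v in((75,250),(60,210),(40,215),(60,320),(80,360),(55,340),(85,380),(30,320),(66,298),(78,190)):print(u,v,dep(i,d,u,v).round(3))
E
```

```text
75 250 [0.535 0.53  0.044]
60 210 [0.62  0.541 0.104]
40 215 [0.592 0.544 0.186]
60 320 [0.369 0.528 0.106]
80 360 [0.279 0.487 0.09 ]
55 340 [0.326 0.515 0.152]
85 380 [ 0.227  0.51  -0.   ]
30 320 [0.369 0.55  0.191]
66 298 [0.42  0.54  0.055]
78 190 [0.688 0.541 0.017]
```

```bash
python3 -m inch '[{"x":-0.45,"y":0.0125,"z":0,"yaw":0.863},{"x":-0.45,"y":0.0125,"z":0,"yaw":0.863},{"x":-0.45,"y":0.0125,"z":0,"yaw":0.863},{"x":-0.45,"y":0.0125,"z":0,"yaw":0.863},{"x":-0.45,"y":0.0125,"z":0,"yaw":0.863},{"x":-0.45,"y":0.0125,"z":0,"yaw":0.863},{"x":-0.45,"y":0.0125,"z":0,"yaw":0.863},{"x":-0.45,"y":0.0125,"z":0,"yaw":0.863},{"x":-0.45,"y":0.0125,"z":0,"yaw":0.863},{"x":-0.45,"y":0.0125,"z":0,"yaw":0.863},{"x":-0.45,"y":0.0125,"z":0,"yaw":0.863}]' 1
python3 -m inch '[{"x":0,"y":0,"yaw":0.863,"z":0.12},{"x":0,"y":0,"yaw":0.863,"z":0.12},{"x":0,"y":0,"yaw":0.863,"z":0.12},{"x":0,"y":0,"yaw":0.863,"z":0.12},{"x":0,"y":0,"yaw":0.863,"z":0.12},{"x":0,"y":0,"yaw":0.863,"z":0.12},{"x":0,"y":0,"yaw":0.863,"z":0.12},{"x":0,"y":0,"yaw":0.863,"z":0.12},{"x":0,"y":0,"yaw":0.863,"z":0.12},{"x":0,"y":0,"yaw":0.863,"z":0.12},{"x":0,"y":0,"yaw":0.863,"z":0.12},{"x":0,"y":0,"yaw":0.863,"z":0.12}]'
python3 - <<'E'
from h import *
s=r.read_state();print(s['ee_pos'],s['joints'],s['tcp_rot'])
p,d,i=snap('wrist');save('w2.png',p);np.savez('w2.npz',p=p,d=d,M=i['cam_to_world'])
E
```

```text
time_s: 1.25
ee_pos: [0.4363, 0.4119, 0.2311]
tcp_rot: [[0.209, 0.978, -0.0], [0.978, -0.209, -0.0], [-0.0, -0.0, -1.0]]
wrist_force: [-0.5, -0.1, 0.7]
gripper_width: 0.0854
time_s: 2.45
ee_pos: [0.4363, 0.4119, 0.1713]
tcp_rot: [[1.0, 0.005, -0.0], [0.005, -1.0, -0.0], [-0.0, 0.0, -1.0]]
wrist_force: [0.7, 0.5, -0.1]
gripper_width: 0.0852
[0.43630053 0.41188358 0.17128708] [ 5.59518712e-01  5.14217543e-01  1.25137144e+00 -1.24778911e-05
  1.37606193e+00  2.12568989e+00] [[ 9.99989292e-01  4.62754855e-03 -4.28803378e-05]
 [ 4.62754678e-03 -9.99989292e-01 -4.12997790e-05]
 [-4.30709953e-05  4.11009060e-05 -9.99999998e-01]]
```

View pics/w2.png

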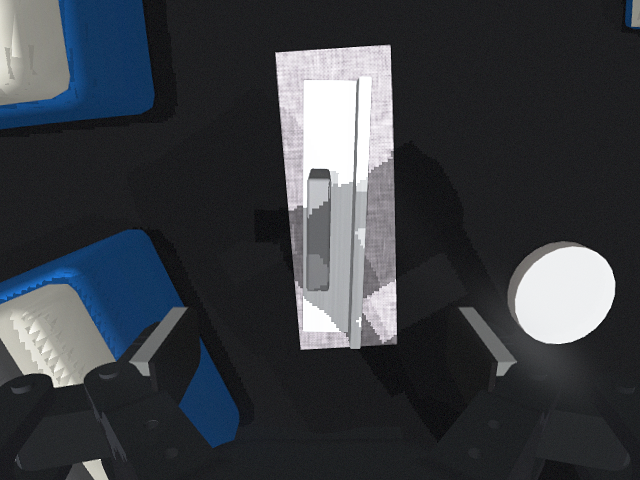

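The wrist view shows the fin top at px (307–330, 180–291), with the upright at x≈365 (top) to 356 (bottom) and the dish well to the right.

```bash
python3 - <<'E'
from h import *
i=r.camera_info('wrist')
for q in((308,182),(330,180),(330,291),(307,290)):print(onz(i,*q,.073).round(4))
for q in((358,77),(371,77),(350,347),(360,347)):print(onz(i,*q,.037).round(4))
E
```

```text
[0.4728 0.4213 0.073 ]
[0.474  0.4087 0.073 ]
[0.4058 0.4082 0.073 ]
[0.4064 0.4223 0.073 ]
[0.5341 0.391  0.037 ]
[0.5342 0.3829 0.037 ]
[0.3464 0.3923 0.037 ]
[0.3464 0.3849 0.037 ]
```

```bash
python3 -m inch '[{"x":0.007,"y":-0.006,"z":0.08,"yaw":0},{"x":0.007,"y":-0.006,"z":0.16,"yaw":0},{"x":0.007,"y":-0.006,"z":0.22,"yaw":0},{"x":0.007,"y":-0.006,"z":0.257,"yaw":0},{"x":0.007,"y":-0.006,"z":0.257,"yaw":0},{"x":0.007,"y":-0.006,"z":0.257,"yaw":0}]'
python3 -m inch '[{"x":0,"y":0,"z":0,"yaw":0},{"x":0,"y":0,"z":0,"yaw":0},{"x":0,"y":0,"z":0,"yaw":0},{"x":0,"y":0,"z":0,"yaw":0},{"x":0,"y":0,"z":0,"yaw":0},{"x":0,"y":0,"z":0,"yaw":0},{"x":0,"y":0,"z":0,"yaw":0},{"x":0,"y":0,"z":0,"yaw":0},{"x":0,"y":0,"z":0,"yaw":0},{"x":0,"y":0,"z":0,"yaw":0},{"x":0,"y":0,"z":0,"yaw":0},{"x":0,"y":0,"z":0,"yaw":0}]' -1 80
```

```text
time_s: 3.1
ee_pos: [0.4401, 0.4151, 0.0435]
tcp_rot: [[1.0, 0.002, 0.001], [0.002, -1.0, 0.0], [0.001, -0.0, -1.0]]
wrist_force: [-0.0, 0.3, 1.0]
gripper_width: 0.0852
time_s: 4.3
ee_pos: [0.4399, 0.4148, 0.0432]
tcp_rot: [[1.0, 0.001, 0.0], [0.001, -1.0, 0.0], [0.0, -0.0, -1.0]]
wrist_force: [-1.7, -1.3, 5.4]
gripper_width: 0.0131
```

```bash
python3 -m inch '[{"x":0,"y":0,"z":-0.06,"yaw":0},{"x":0,"y":0,"z":-0.14,"yaw":0},{"x":0,"y":0,"z":-0.24,"yaw":0},{"x":-0.02,"y":0.06,"z":-0.24,"yaw":-0.08},{"x":-0.02,"y":0.12,"z":-0.24,"yaw":-0.16},{"x":-0.03,"y":0.2,"z":-0.24,"yaw":-0.24},{"x":-0.048,"y":0.28,"z":-0.24,"yaw":-0.32},{"x":-0.048,"y":0.36,"z":-0.24,"yaw":-0.4},{"x":-0.048,"y":0.44,"z":-0.24,"yaw":-0.48},{"x":-0.048,"y":0.52,"z":-0.24,"yaw":-0.56},{"x":-0.048,"y":0.6,"z":-0.24,"yaw":-0.64},{"x":-0.048,"y":0.68,"z":-0.24,"yaw":-0.72},{"x":-0.048,"y":0.76,"z":-0.24,"yaw":-0.8},{"x":-0.048,"y":0.84,"z":-0.24,"yaw":-0.88},{"x":-0.048,"y":0.92,"z":-0.24,"yaw":-0.96},{"x":-0.048,"y":1.0,"z":-0.24,"yaw":-1.0},{"x":-0.048,"y":1.0,"z":-0.24,"yaw":-1.0},{"x":-0.048,"y":1.0,"z":-0.24,"yaw":-1.0},{"x":-0.048,"y":1.0,"z":-0.24,"yaw":-1.0}]'
python3 - <<'E'
from h import *
s=r.read_state();print(s['joints'],s['tcp_rot'])
t=np.array([.4157,-.0884]);print(tool([*(t-s['ee_pos'][:2]),0]))
p,d,i=snap('top');save('t2.png',cv2.resize(p[170:330,230:430],None,fx=3,fy=3))
E
```

```text
time_s: 6.2
ee_pos: [0.4157, -0.0843, 0.1624]
tcp_rot: [[-0.001, 1.0, -0.001], [1.0, 0.001, 0.001], [0.001, -0.001, -1.0]]
wrist_force: [-0.4, -0.1, -5.1]
gripper_width: 0.0126
[-4.80923480e-01  2.36136436e-01  1.73783207e+00  2.73606112e-04
  1.16905139e+00 -4.81793061e-01] [[-7.61906165e-04  9.99999050e-01 -1.14884882e-03]
 [ 9.99999319e-01  7.62921371e-04  8.83493205e-04]
 [ 8.84368847e-04 -1.14817490e-03 -9.99998950e-01]]
[-8.19626117e-03 -1.55759797e-05 -7.23064169e-06]
```

View pics/t2.png

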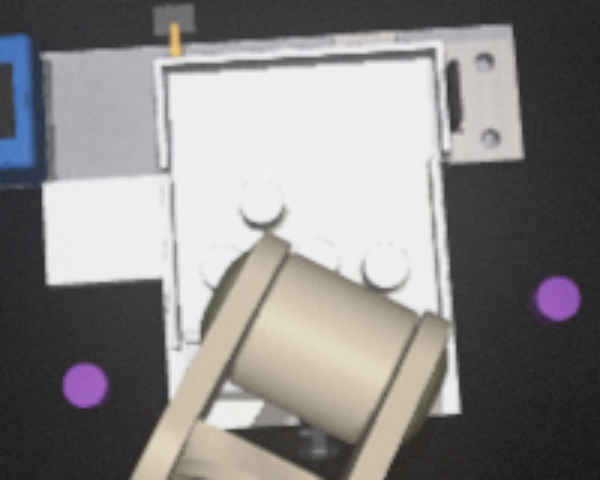

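```bash
python3 - <<'E'
from h import *
i=r.camera_info('top');a=np.radians(2.717);x=np.array([np.cos(a),np.sin(a)]);y=np.array([-x[1],x[0]]);dk=np.array([.5875,-.0802])
f=lambda u,v,z:onz(i,230+u/3.2,170+v/3.2,z)
for q in((193,372),(184,190),(471,352),(459,168),(482,352)):
    w=f(*q,.06)[:2]-dk;print(q,(w@x).round(4),(w@y).round(4))
for q in((180,75),(463,62),(172,66),(472,50)):
    w=f(*q,.06)[:2]-dk;print('tray',q,(w@x).round(4),(w@y).round(4))
E
python3 -m inch '[{"x":-0.008,"y":-0.006,"z":0.08,"yaw":-0.031},{"x":-0.008,"y":-0.006,"z":0.1,"yaw":-0.031},{"x":-0.008,"y":-0.006,"z":0.1,"yaw":-0.031}]'
python3 - <<'E'
from h import *
p,d,i=snap('wrist');save('w3.png',p)
E
```

```text
(193, 372) -0.1456 0.103
(184, 190) -0.0088 0.1021
(471, 352) -0.144 -0.1036
(459, 168) -0.0052 -0.1054
(482, 352) -0.1446 -0.1117
tray (180, 75) 0.0796 0.1002
tray (463, 62) 0.076 -0.1146
tray (172, 66) 0.0869 0.1059
tray (472, 50) 0.0848 -0.1222
time_s: 6.55
ee_pos: [0.4123, -0.0878, 0.1116]
tcp_rot: [[-0.051, 0.999, -0.003], [0.999, 0.051, 0.002], [0.002, -0.003, -1.0]]
wrist_force: [-0.8, -0.0, -4.5]
gripper_width: 0.0126
```

View pics/w3.png

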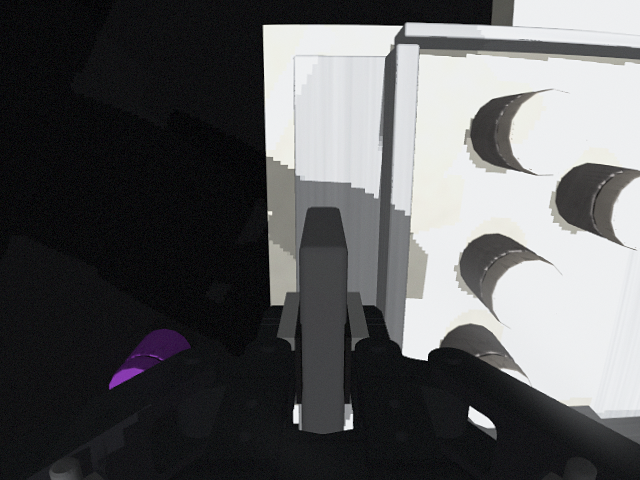

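The rails sit at ±105 mm in my deck frame, so the straightedge is centred. I lower it and push.

```bash
python3 -m inch '[{"x":0,"y":0,"z":0.05,"yaw":0},{"x":0,"y":0,"z":0.078,"yaw":0},{"x":0,"y":0,"z":0.078,"yaw":0},{"x":0,"y":0,"z":0.078,"yaw":0}]'
python3 -m inch '[{"x":0,"y":0.016,"z":0,"yaw":0},{"x":0,"y":0.032,"z":0,"yaw":0},{"x":0,"y":0.048,"z":0,"yaw":0},{"x":0,"y":0.064,"z":0,"yaw":0},{"x":0,"y":0.08,"z":0,"yaw":0},{"x":0,"y":0.096,"z":0,"yaw":0},{"x":0,"y":0.112,"z":0,"yaw":0},{"x":0,"y":0.128,"z":0,"yaw":0},{"x":0,"y":0.144,"z":0,"yaw":0},{"x":0,"y":0.16,"z":0,"yaw":0}]'
python3 - <<'E'
from h import *
p,d,i=snap('scene');save('s3.png',cv2.resize(p[170:350,190:460],None,fx=2.8,fy=2.8))
E
```

```text
time_s: 7.0
ee_pos: [0.4138, -0.0891, 0.0748]
tcp_rot: [[-0.05, 0.999, 0.001], [0.999, 0.05, -0.001], [-0.001, 0.001, -1.0]]
wrist_force: [0.1, 0.7, -3.7]
gripper_width: 0.0124
time_s: 8.0
ee_pos: [0.4926, -0.0849, 0.0736]
tcp_rot: [[-0.05, 0.999, -0.003], [0.999, 0.05, 0.001], [0.001, -0.003, -1.0]]
wrist_force: [-6.3, -0.4, -0.7]
gripper_width: 0.0125
```

View pics/s3.png

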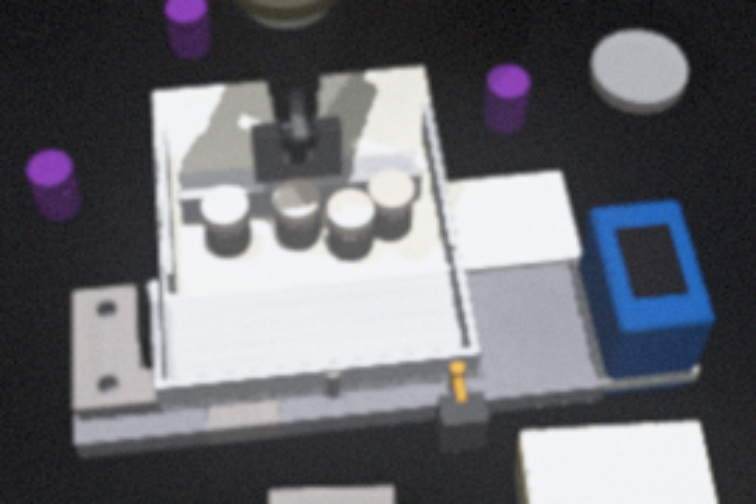

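All four jars stand upright ahead of the face (crop px 225–390, 180–250). I continue the push, about 71 mm more.

```bash
python3 -m inch '[{"x":0,"y":0.016,"z":0,"yaw":0},{"x":0,"y":0.032,"z":0,"yaw":0},{"x":0,"y":0.048,"z":0,"yaw":0},{"x":0,"y":0.064,"z":0,"yaw":0},{"x":0,"y":0.08,"z":0,"yaw":0},{"x":0,"y":0.096,"z":0,"yaw":0},{"x":0,"y":0.112,"z":0,"yaw":0},{"x":0,"y":0.124,"z":0,"yaw":0},{"x":0,"y":0.134,"z":0,"yaw":0},{"x":0,"y":0.144,"z":0,"yaw":0},{"x":0,"y":0.144,"z":0,"yaw":0},{"x":0,"y":0.144,"z":0,"yaw":0},{"x":0,"y":0.144,"z":0,"yaw":0}]'
python3 - <<'E'
from h import *
p,d,i=snap('scene');save('s4.png',cv2.resize(p[170:350,190:460],None,fx=2.8,fy=2.8))
E
```

```text
time_s: 9.35
ee_pos: [0.5653, -0.0818, 0.0742]
tcp_rot: [[-0.049, 0.999, 0.001], [0.999, 0.049, -0.0], [-0.0, 0.001, -1.0]]
wrist_force: [0.2, -0.1, -5.1]
gripper_width: 0.0127
```

View pics/s4.png

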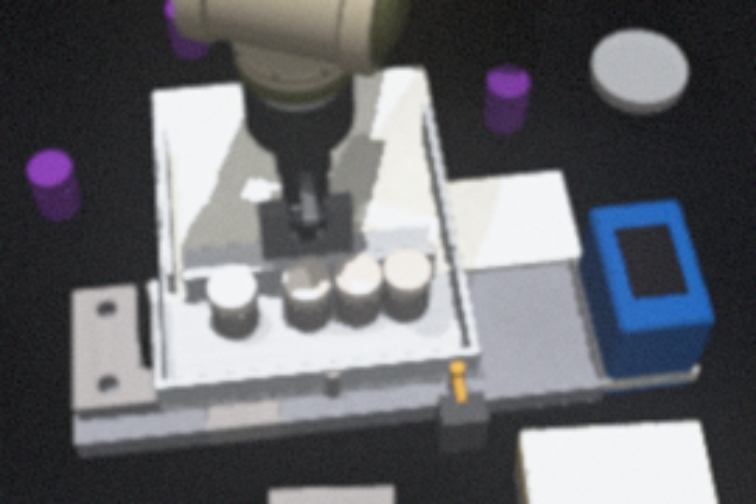

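The row of four jars stands upright inside the tray. I back off, lift and return the straightedge to the mat.

```bash
python3 -m inch '[{"x":0,"y":-0.02,"z":0,"yaw":0},{"x":0,"y":-0.06,"z":0,"yaw":0},{"x":0,"y":-0.1,"z":0,"yaw":0},{"x":0,"y":-0.1,"z":-0.06,"yaw":0},{"x":0,"y":-0.1,"z":-0.14,"yaw":0},{"x":0,"y":-0.15,"z":-0.18,"yaw":0},{"x":0.06,"y":-0.2,"z":-0.18,"yaw":0.08},{"x":0.12,"y":-0.25,"z":-0.18,"yaw":0.16},{"x":0.2,"y":-0.25,"z":-0.18,"yaw":0.24},{"x":0.28,"y":-0.25,"z":-0.18,"yaw":0.32},{"x":0.36,"y":-0.25,"z":-0.18,"yaw":0.4},{"x":0.44,"y":-0.25,"z":-0.18,"yaw":0.48},{"x":0.52,"y":-0.25,"z":-0.18,"yaw":0.56},{"x":0.6,"y":-0.25,"z":-0.18,"yaw":0.64},{"x":0.68,"y":-0.25,"z":-0.18,"yaw":0.72},{"x":0.76,"y":-0.25,"z":-0.18,"yaw":0.8},{"x":0.84,"y":-0.25,"z":-0.18,"yaw":0.88},{"x":0.92,"y":-0.26,"z":-0.18,"yaw":0.96},{"x":0.97,"y":-0.28,"z":-0.18,"yaw":1},{"x":0.97,"y":-0.28,"z":-0.18,"yaw":1}]'
python3 - <<'E'
from h import *
s=r.read_state();t=np.array([.440,.413,.0437]);print(tool(t-s['ee_pos']))
a=np.array(s['tcp_rot'])[:,1];print(np.degrees(np.arctan2(a[1],a[0])))
E
```

```text
time_s: 11.4
ee_pos: [0.3992, 0.398, 0.1636]
tcp_rot: [[0.999, 0.051, -0.001], [0.051, -0.999, 0.001], [-0.001, -0.001, -1.0]]
wrist_force: [-0.4, -0.1, -4.1]
gripper_width: 0.0126
[ 0.08308347 -0.02563455  0.239741  ]
-87.0527345040349
```

```bash
python3 -m inch '[{"x":0.083,"y":-0.02,"z":0.08,"yaw":0},{"x":0.083,"y":-0.02,"z":0.16,"yaw":0},{"x":0.083,"y":-0.02,"z":0.22,"yaw":0},{"x":0.083,"y":-0.02,"z":0.235,"yaw":0},{"x":0.083,"y":-0.02,"z":0.239,"yaw":0},{"x":0.083,"y":-0.02,"z":0.239,"yaw":0},{"x":0.083,"y":-0.02,"z":0.239,"yaw":0}]'
python3 -m inch '[{"x":0,"y":0,"z":0,"yaw":0},{"x":0,"y":0,"z":0,"yaw":0},{"x":0,"y":0,"z":0,"yaw":0},{"x":0,"y":0,"z":0,"yaw":0},{"x":0,"y":0,"z":0,"yaw":0},{"x":0,"y":0,"z":0,"yaw":0},{"x":0,"y":0,"z":-0.08,"yaw":0},{"x":0,"y":0,"z":-0.16,"yaw":0},{"x":0,"y":0,"z":-0.24,"yaw":0},{"x":0,"y":0,"z":-0.32,"yaw":0}]' 0.3
python3 - <<'E'
from h import *
p,d,i=snap('top');np.savez('t5.npz',p=p,d=d)
a=cv2.resize(p[175:320,230:480],None,fx=3.2,fy=3.2,interpolation=3)
b=cv2.resize(p[235:345,105:165],None,fx=1.3,fy=1.3); a[-b.shape[0]:,:b.shape[1]]=b
save('t5.png',a)
s=r.read_state();print(s['joints'],tool([.55-s['ee_pos'][0],-.3-s['ee_pos'][1],0]))
E
```

```text
time_s: 12.1
ee_pos: [0.4428, 0.4081, 0.0458]
tcp_rot: [[0.999, 0.049, 0.002], [0.049, -0.999, 0.001], [0.002, -0.001, -1.0]]
wrist_force: [-0.3, -0.9, -3.6]
gripper_width: 0.013
time_s: 13.1
ee_pos: [0.4419, 0.4078, 0.206]
tcp_rot: [[0.999, 0.049, -0.0], [0.049, -0.999, -0.0], [-0.0, 0.0, -1.0]]
wrist_force: [0.2, -0.9, -0.3]
gripper_width: 0.0552
[ 5.48726284e-01  4.82711899e-01  1.18113770e+00 -4.76159954e-06
  1.46622449e+00  2.07005763e+00] [ 0.14207124  1.42681351 -0.00642595]
```

View pics/t5.png

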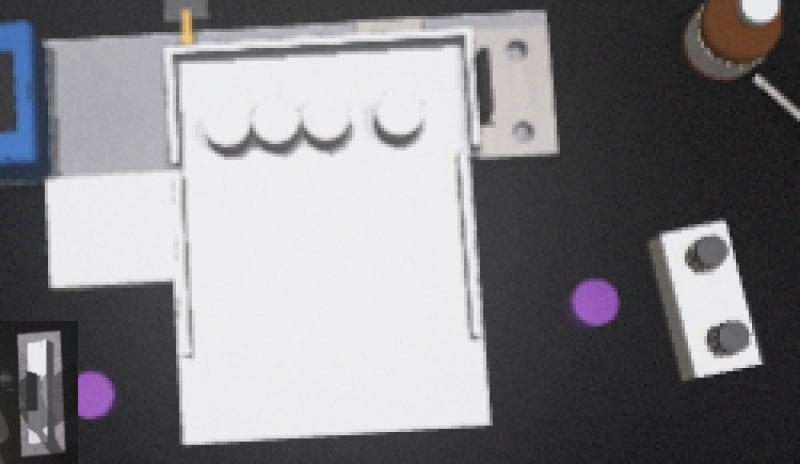

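Jars are all in the tray (a row near crop y≈125), and the straightedge is back on the mat. Next I go behind the push plate with shut fingers.

```bash
python3 - <<'E'
from h import *
i=r.camera_info('top');h=np.array([[.6696,-.2341],[.6055,-.2365]]);x=(h[0]-h[1])/np.linalg.norm(h[0]-h[1]);y=np.array([-x[1],x[0]])
print('ang',np.degrees(np.arctan2(x[1],x[0])))
for q in((228,126),(276,122),(326,124),(398,119)):
    w=onz(i,230+q[0]/3.2,175+q[1]/3.2,.08)[:2]-h.mean(0);print('tray x',(w@x).round(4),'y from hole',(w@y).round(4))
E
python3 -m inch '[{"x":0,"y":0.08,"z":0,"yaw":-0.09},{"x":0,"y":0.16,"z":0,"yaw":-0.18},{"x":0,"y":0.24,"z":0,"yaw":-0.27},{"x":0,"y":0.32,"z":0,"yaw":-0.36},{"x":0.02,"y":0.4,"z":0,"yaw":-0.45},{"x":0.05,"y":0.48,"z":0,"yaw":-0.54},{"x":0.08,"y":0.56,"z":0,"yaw":-0.63},{"x":0.12,"y":0.64,"z":0,"yaw":-0.72},{"x":0.16,"y":0.72,"z":0,"yaw":-0.81},{"x":0.2,"y":0.8,"z":0,"yaw":-0.9},{"x":0.2,"y":0.88,"z":0,"yaw":-0.994},{"x":0.2,"y":0.96,"z":0,"yaw":-0.994},{"x":0.2,"y":1,"z":0,"yaw":-0.994},{"x":0.2,"y":1,"z":0,"yaw":-0.994},{"x":0.2,"y":1,"z":0,"yaw":-0.994}]' -1
python3 - <<'E'
from h import *
s=r.read_state();print(tool(np.array([.6375,-.245,.06])-s['ee_pos']));print(s['joints'])
E
```

```text
ang 2.1442381908326937
tray x -0.0231 y from hole 0.2236
tray x -0.022 y from hole 0.1878
tray x -0.0255 y from hole 0.1508
tray x -0.0246 y from hole 0.0971
time_s: 14.65
ee_pos: [0.5665, -0.0864, 0.2041]
tcp_rot: [[-0.039, 0.999, -0.0], [0.999, 0.039, 0.0], [0.0, -0.0, -1.0]]
wrist_force: [-0.8, 0.8, 0.2]
gripper_width: 0.0001
[-0.32269676  0.12953165  0.28789768]
[-3.57949012e-01  4.41493820e-01  1.27893939e+00  2.91939032e-04
  1.42172769e+00 -3.97216152e-01]
```

```bash
python3 - <<'E'
from h import *
f=np.load('t5.npz');d=f['d'];p=f['p'];i=r.camera_info('top')
K=np.array([[i['fx'],0,i['cx']],[0,i['fy'],i['cy']],[0,0,1.]])
v,u=np.mgrid[170:330,230:420]
a=cv2.undistortPoints(np.stack([u,v],-1).reshape(-1,1,2).astype(float),K,np.array([i['k1'],0,0,0.]))[:,0]
M=i['cam_to_world'];W=(np.c_[a,np.ones(len(a))]*d[170:330,230:420].reshape(-1,1))@M[:3,:3].T+M[:3,3]
W=W.reshape(160,190,3);z=W[...,2]
h=np.array([[.6696,-.2341],[.6055,-.2365]]);x=(h[0]-h[1])/np.linalg.norm(h[0]-h[1]);y=np.array([-x[1],x[0]])
T=(W[...,:2]-h.mean(0))@np.stack([x,y],1)
for nm,lo,hi in(('jar',.072,.1),('wall',.052,.068)):
    n,l,st,c=cv2.connectedComponentsWithStats(((z>lo)&(z<hi)).astype(np.uint8))
    for k in range(1,n):
        if st[k,4]>25:
            m=l==k;q=T[m];print(nm,st[k,4],c[k].round(1)+[230,170],'z',z[m].mean().round(4),'x',np.percentile(q[:,0],[2,50,98]).round(4),'y',np.percentile(q[:,1],[2,50,98]).round(4))
# back wall profile along column u=330
for vv in range(176,192):print(vv,W[vv-170,310-230].round(3),T[vv-170,80,0].round(4))
E
```

```text
jar 310 [236.9 206.1] z 0.0938 x [-0.0468  0.0012  0.0586] y [0.3639 0.372  0.39  ]
jar 89 [381.3 200.8] z 0.0879 x [-0.0255 -0.0028  0.023 ] y [0.0275 0.0324 0.0355]
jar 178 [354.9 210. ] z 0.0798 x [-0.0351 -0.0194 -0.0029] y [0.0797 0.0957 0.1117]
jar 357 [308.5 212.9] z 0.0797 x [-0.036  -0.0202 -0.0041] y [0.1736 0.2051 0.2388]
jar 178 [331.8 211.4] z 0.0798 x [-0.0357 -0.02   -0.0037] y [0.1346 0.1505 0.1666]
wall 499 [330.9 195. ] z 0.0594 x [-0.0414  0.0405  0.049 ] y [0.0351 0.1513 0.2682]
wall 162 [376.6 251.6] z 0.0597 x [-0.1848 -0.1204 -0.0529] y [0.0451 0.0486 0.0516]
wall 156 [286.7 257.1] z 0.0597 x [-0.1871 -0.1228 -0.0523] y [0.2606 0.2636 0.2672]
176 [ 0.722 -0.033 -0.003] 0.0917
177 [ 0.719 -0.033 -0.002] 0.0888
178 [ 0.716 -0.033 -0.   ] 0.0856
179 [ 0.711 -0.033  0.006] 0.0813
180 [ 0.711 -0.033 -0.002] 0.0808
181 [ 0.708 -0.033 -0.003] 0.0784
182 [ 0.706 -0.033 -0.003] 0.0759
183 [ 0.702 -0.033  0.001] 0.0724
184 [ 0.693 -0.034  0.026] 0.0633
185 [ 0.69  -0.034  0.029] 0.06
186 [ 0.689 -0.033  0.023] 0.059
187 [ 0.687 -0.033  0.021] 0.057
188 [ 0.674 -0.034  0.064] 0.0439
189 [ 0.673 -0.034  0.059] 0.0426
190 [ 0.67  -0.034  0.059] 0.0402
191 [ 0.671 -0.034  0.045] 0.0408
```

Jars are at tray x ≈ −0.019 (limit −0.027), well inside. Now I move over the flange behind the plate and go down.

```bash
python3 -m inch '[{"x":-0.08,"y":0.03,"z":0,"yaw":0},{"x":-0.16,"y":0.06,"z":0,"yaw":0},{"x":-0.24,"y":0.1,"z":0,"yaw":0},{"x":-0.31,"y":0.13,"z":0,"yaw":0},{"x":-0.325,"y":0.13,"z":0,"yaw":0},{"x":-0.325,"y":0.13,"z":0.08,"yaw":0},{"x":-0.325,"y":0.13,"z":0.16,"yaw":0},{"x":-0.325,"y":0.13,"z":0.24,"yaw":0},{"x":-0.325,"y":0.13,"z":0.28,"yaw":0},{"x":-0.325,"y":0.13,"z":0.288,"yaw":0},{"x":-0.325,"y":0.13,"z":0.288,"yaw":0},{"x":-0.325,"y":0.13,"z":0.288,"yaw":0}]'
```

```text
time_s: 15.85
ee_pos: [0.6389, -0.246, 0.0622]
tcp_rot: [[-0.041, 0.999, 0.002], [0.999, 0.041, -0.001], [-0.001, 0.002, -1.0]]
wrist_force: [-0.2, 0.5, 0.3]
gripper_width: 0.0
```

```bash
python3 -m inch '[{"x":0.02,"y":0,"z":0,"yaw":0},{"x":0.04,"y":0,"z":0,"yaw":0},{"x":0.05,"y":0,"z":0,"yaw":0},{"x":0.058,"y":0,"z":0,"yaw":0},{"x":0.066,"y":0,"z":0,"yaw":0},{"x":0.074,"y":0,"z":0,"yaw":0},{"x":0.082,"y":0,"z":0,"yaw":0},{"x":0.09,"y":0,"z":0,"yaw":0},{"x":0.1,"y":0,"z":0,"yaw":0},{"x":0.11,"y":0,"z":0,"yaw":0},{"x":0.12,"y":0,"z":0,"yaw":0},{"x":0.13,"y":0,"z":0,"yaw":0},{"x":0.14,"y":0,"z":0,"yaw":0},{"x":0.15,"y":0,"z":0,"yaw":0},{"x":0.16,"y":0,"z":0,"yaw":0},{"x":0.17,"y":0,"z":0,"yaw":0},{"x":0.18,"y":0,"z":0,"yaw":0},{"x":0.19,"y":0,"z":0,"yaw":0},{"x":0.198,"y":0,"z":0,"yaw":0}]'
python3 -m inch '[{"x":0.01,"y":0,"z":0,"yaw":0},{"x":0.018,"y":0,"z":0,"yaw":0},{"x":0.024,"y":0,"z":0,"yaw":0},{"x":0.024,"y":0,"z":0,"yaw":0}]'
```

```text
time_s: 17.75
ee_pos: [0.6341, -0.1469, 0.0602]
tcp_rot: [[-0.04, 0.999, -0.0], [0.999, 0.04, 0.0], [0.0, -0.0, -1.0]]
wrist_force: [-1.4, -1.4, 0.2]
gripper_width: -0.0001
time_s: 18.15
ee_pos: [0.6337, -0.1349, 0.0603]
tcp_rot: [[-0.04, 0.999, 0.0], [0.999, 0.04, 0.0], [0.0, 0.0, -1.0]]
wrist_force: [1.0, -0.9, 0.5]
gripper_width: 0.0001
```

```bash
python3 -m inch '[{"x":0.004,"y":0,"z":0,"yaw":0},{"x":0.008,"y":0,"z":0,"yaw":0},{"x":0.012,"y":0,"z":0,"yaw":0},{"x":0.012,"y":0,"z":0,"yaw":0}]'
python3 -m inch '[{"x":0.004,"y":0,"z":0,"yaw":0},{"x":0.008,"y":0,"z":0,"yaw":0},{"x":0.008,"y":0,"z":0,"yaw":0}]'
python3 -m inch '[{"x":0.004,"y":0,"z":0,"yaw":0},{"x":0.006,"y":0,"z":0,"yaw":0},{"x":0.006,"y":0,"z":0,"yaw":0}]'
```

```text
time_s: 18.55
ee_pos: [0.6335, -0.1294, 0.0604]
tcp_rot: [[-0.04, 0.999, 0.0], [0.999, 0.04, 0.0], [0.0, 0.0, -1.0]]
wrist_force: [-0.2, -2.3, -0.5]
gripper_width: -0.0001
time_s: 18.85
ee_pos: [0.6332, -0.1247, 0.0603]
tcp_rot: [[-0.04, 0.999, -0.0], [0.999, 0.04, 0.001], [0.001, -0.0, -1.0]]
wrist_force: [0.2, 0.8, 0.5]
gripper_width: -0.0001
time_s: 19.15
ee_pos: [0.6332, -0.1223, 0.0604]
tcp_rot: [[-0.04, 0.999, 0.0], [0.999, 0.04, 0.0], [0.0, 0.0, -1.0]]
wrist_force: [-0.3, -0.3, -0.6]
gripper_width: 0.0001
```

```bash
python3 -m inch '[{"x":-0.03,"y":0,"z":0,"yaw":0},{"x":-0.06,"y":0,"z":0,"yaw":0},{"x":-0.1,"y":0,"z":-0.08,"yaw":0},{"x":-0.14,"y":0,"z":-0.16,"yaw":0},{"x":-0.2,"y":0,"z":-0.24,"yaw":0},{"x":-0.26,"y":0,"z":-0.28,"yaw":0},{"x":-0.26,"y":0,"z":-0.28,"yaw":0},{"x":-0.26,"y":0,"z":-0.28,"yaw":0}]' 0
python3 - <<'E'
from h import *
p,d,i=snap('wrist');save('w6.png',p);np.savez('w6.npz',p=p,d=d,M=i['cam_to_world']);s=r.read_state();print(s['ee_pos'],s['gripper_width'])
E
```

```text
time_s: 19.95
ee_pos: [0.6379, -0.2538, 0.1999]
tcp_rot: [[-0.038, 0.999, -0.0], [0.999, 0.038, 0.0], [0.0, -0.0, -1.0]]
wrist_force: [-0.4, 0.3, -1.1]
gripper_width: 0.0426
[ 0.63777228 -0.25266012  0.19916226] 0.04258081947175741
```

View pics/w6.png

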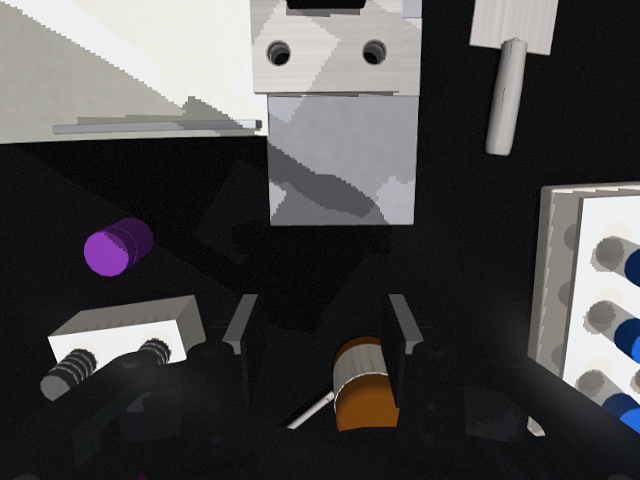

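The wrist view shows both flange holes at px (278,53) and (373,51), with the carriage moved to the dock side. I compute positions.

```bash
python3 - <<'E'
from h import *
i=r.camera_info('wrist');g=cv2.cvtColor(np.load('w6.npz')['p'],cv2.COLOR_RGB2GRAY)
i['cam_to_world']=np.load('w6.npz')['M']
for (u,v) in((278,53),(373,51)):
    # top mouth ellipse: dark blob against plate
    s=g[v-25:v+25,u-25:u+25]; m=(s<110).astype(np.uint8)
    n,l,st,c=cv2.connectedComponentsWithStats(m);k=l[25,25];print(k,st[k],c[k]+[u-25,v-25])
    w=onz(i,u,v,.044);print(w)
    if k:w=onz(i,*(c[k]+[u-25,v-25]),.044);print(w)
h=np.array([[.6696,-.2341],[.6055,-.2365]]);y=np.array([-.0375,.9993]);print('home pred(s=0)',h+.096*y)
E
```

```text
1 [ 14  14  23  24 405] [278.55555556  53.12098765]
[ 0.60376819 -0.13856527  0.044     ]
[ 0.60414009 -0.13863127  0.044     ]
1 [ 15  15  23  24 440] [373.96818182  52.10454545]
[ 0.66693267 -0.13491042  0.044     ]
[ 0.66762025 -0.13558081  0.044     ]
home pred(s=0) [[ 0.666     -0.1381672]
 [ 0.6019    -0.1405672]]
```

The carriage is home: the holes moved about 96–98 mm. Now I look at the pins from a hover.

```bash
cat > cloud.py <<'E'
from h import *
def cloud(n):
    p,d,i=snap(n);K=np.array([[i['fx'],0,i['cx']],[0,i['fy'],i['cy']],[0,0,1.]])
    v,u=np.mgrid[:480,:640]
    a=cv2.undistortPoints(np.stack([u,v],-1).reshape(-1,1,2).astype(float),K,np.array([i['k1'],0,0,0.]))[:,0]
    M=i['cam_to_world'];W=(np.c_[a,np.ones(len(a))]*d.reshape(-1,1))@M[:3,:3].T+M[:3,3]
    return p,d,i,W.reshape(480,640,3)
def comps(m,W,mn=40):
    n,l,st,c=cv2.connectedComponentsWithStats(m.astype(np.uint8))
    for k in range(1,n):
        if st[k,4]>mn:
            q=W[l==k];print(st[k,4],c[k].round(0),'med',np.median(q,0).round(4),'mid',((q.max(0)+q.min(0))/2).round(4),'ext',np.ptp(q,0).round(3))
E
python3 -m inch '[{"x":-0.08,"y":-0.07,"z":0,"yaw":0},{"x":-0.15,"y":-0.14,"z":0,"yaw":0},{"x":-0.22,"y":-0.2,"z":0,"yaw":0},{"x":-0.29,"y":-0.26,"z":0,"yaw":0},{"x":-0.35,"y":-0.32,"z":0,"yaw":0},{"x":-0.38,"y":-0.34,"z":0,"yaw":0},{"x":-0.38,"y":-0.34,"z":0,"yaw":0},{"x":-0.38,"y":-0.34,"z":0,"yaw":0}]'
python3 - <<'E'
from cloud import *
p,d,i,W=cloud('wrist');save('w7.png',p);np.savez('w7.npz',W=W,p=p)
m=(W[...,2]>.083)&(W[...,2]<.096)&(d>0)&(W[...,1]>-.42)&(W[...,0]<.56);comps(m,W)
m=(W[...,2]>.045)&(W[...,2]<.054)&(d>0)&(W[...,1]>-.45);comps(m,W)
E
```

```text
time_s: 20.8
ee_pos: [0.4768, -0.4478, 0.1997]
tcp_rot: [[-0.041, 0.999, -0.0], [0.999, 0.041, 0.002], [0.002, -0.0, -1.0]]
wrist_force: [-0.3, 0.7, -0.3]
gripper_width: 0.0429
1340 [384.  99.] med [ 0.5086 -0.3623  0.0898] mid [ 0.5088 -0.3621  0.0877] ext [0.023 0.023 0.009]
1281 [276. 116.] med [ 0.4465 -0.3745  0.0897] mid [ 0.4463 -0.3748  0.0875] ext [0.023 0.023 0.009]
53 [333.   1.] med [ 0.4775 -0.2995  0.0474] mid [ 0.4772 -0.2992  0.0475] ext [0.016 0.002 0.005]
9583 [328. 110.] med [ 0.4775 -0.3684  0.0498] mid [ 0.4772 -0.3686  0.0498] ext [0.117 0.07  0.006]
554 [580. 161.] med [ 0.6558 -0.3929  0.0496] mid [ 0.6635 -0.3957  0.0495] ext [0.024 0.059 0.009]
```

View pics/w7.png

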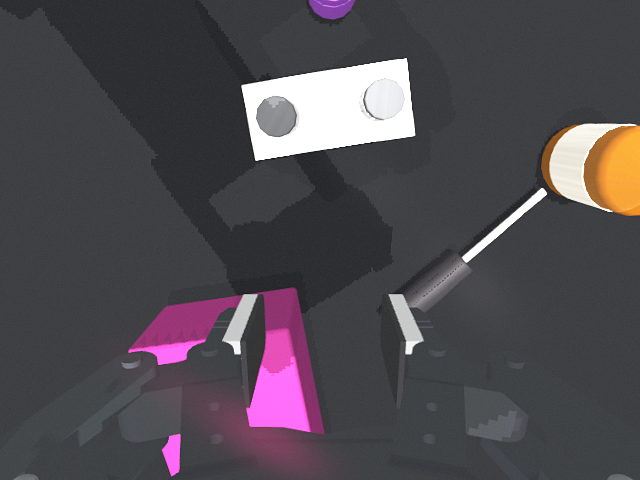

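Both pins clearly show, with tops at px (384,99) and (276,116). Pin A is at (0.5086,−0.3623) and pin B at (0.4465,−0.3747). I grasp A.

```bash
python3 -m inch '[{"x":0.08,"y":0.035,"z":0,"yaw":0},{"x":0.168,"y":0.07,"z":0,"yaw":0},{"x":0.168,"y":0.07,"z":0.06,"yaw":0},{"x":0.168,"y":0.07,"z":0.14,"yaw":0},{"x":0.168,"y":0.07,"z":0.22,"yaw":0},{"x":0.168,"y":0.07,"z":0.28,"yaw":0},{"x":0.168,"y":0.07,"z":0.288,"yaw":0},{"x":0.168,"y":0.07,"z":0.288,"yaw":0},{"x":0.168,"y":0.07,"z":0.288,"yaw":0}]'
python3 -m inch '[{"x":0,"y":0,"z":0,"yaw":0},{"x":0,"y":0,"z":0,"yaw":0},{"x":0,"y":0,"z":0,"yaw":0},{"x":0,"y":0,"z":0,"yaw":0},{"x":0,"y":0,"z":0,"yaw":0},{"x":0,"y":0,"z":0,"yaw":0},{"x":0,"y":0,"z":0,"yaw":0}]' -1 50
python3 -m inch '[{"x":0,"y":0,"z":-0.04,"yaw":0},{"x":0,"y":0,"z":-0.1,"yaw":0},{"x":0,"y":0,"z":-0.16,"yaw":0},{"x":0,"y":0,"z":-0.2,"yaw":0},{"x":0,"y":0,"z":-0.2,"yaw":0},{"x":0,"y":0,"z":-0.2,"yaw":0}]'
python3 - <<'E'
from cloud import *
p,d,i,W=cloud('wrist');save('w8.png',p);np.savez('w8.npz',W=W,p=p,M=i['cam_to_world']);s=r.read_state();print(s['ee_pos'])
h=np.array([.6676,-.1356,.1]);print(tool(h-s['ee_pos']))
E
```

```text
time_s: 21.75
ee_pos: [0.5088, -0.3638, 0.0583]
tcp_rot: [[-0.041, 0.999, 0.002], [0.999, 0.041, -0.002], [-0.002, 0.002, -1.0]]
wrist_force: [0.4, -0.5, 0.6]
gripper_width: 0.0426
time_s: 22.45
ee_pos: [0.5083, -0.364, 0.0582]
tcp_rot: [[-0.04, 0.999, 0.002], [0.999, 0.04, -0.002], [-0.002, 0.002, -1.0]]
wrist_force: [0.4, 1.4, 6.2]
gripper_width: 0.0228
time_s: 23.05
ee_pos: [0.5075, -0.3635, 0.1561]
tcp_rot: [[-0.04, 0.999, 0.0], [0.999, 0.04, -0.0], [-0.0, 0.0, -1.0]]
wrist_force: [-0.5, 0.8, -0.8]
gripper_width: 0.0224
[ 0.50726283 -0.36327477  0.1553092 ]
[0.4420929  0.33866453 0.11077847]
```

View pics/w8.png

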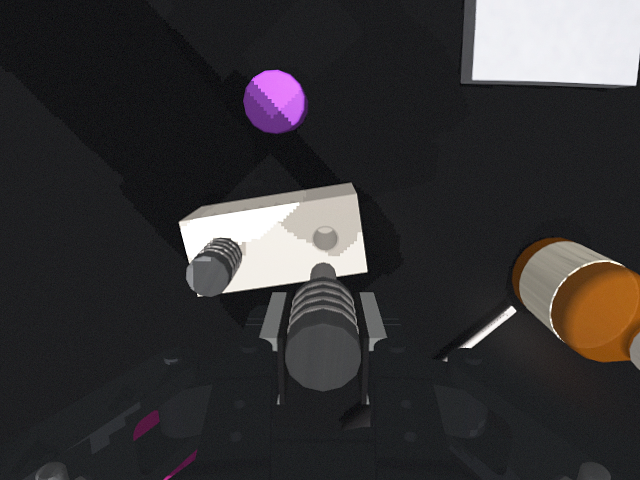

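The pin hangs straight between the pads, top centre about px (323,352) and tip at (322,268). I check its offset from the TCP.

```bash
python3 - <<'E'
from h import *
f=np.load('w8.npz');W=f['W'];i=r.camera_info('wrist');i['cam_to_world']=f['M']
s=r.read_state();t=np.array(s['ee_pos']);R=np.array(s['tcp_rot'])
m=(abs(W[...,2]-.187)<.006);m[:, :280]=0;m[:,365:]=0;m[:300]=0
q=W[m];print('top',((q.max(0)+q.min(0))/2).round(4),np.ptp(q,0).round(4),'rel tool',((((q.max(0)+q.min(0))/2)-t)@R).round(4))
print('tip front edge rel',((onz(i,322,262,t[2]-.048)-t)@R).round(4), ((onz(i,322,269,t[2]-.048)-t)@R).round(4))
m=np.zeros((480,640),bool);m[262:285,300:345]=1
m&=(abs(W[...,2]-(t[2]-.04))<.02)
q=((W[m]-t)@R);print(len(q)); 
for a in range(34,56,4):
    k=q[(q[:,2]>a/1e3)&(q[:,2]<(a+4)/1e3)]
    if len(k):print(a,len(k),k.max(0).round(4),np.median(k,0).round(4))
E
```

```text
top [ 0.5069 -0.3619  0.187 ] [0.026  0.0252 0.012 ] rel tool [ 0.0015 -0.0003 -0.0317]
tip front edge rel [ 0.0053 -0.      0.048 ] [ 0.0018 -0.      0.048 ]
340
34 69 [0.0082 0.0059 0.038 ] [0.007  0.0004 0.0359]
38 64 [0.0081 0.006  0.0419] [0.0069 0.0002 0.0396]
42 2 [0.0071 0.0014 0.0426] [ 0.0065 -0.0012  0.0424]
```

```bash
python3 -m inch '[{"x":0.07,"y":0.03,"z":0,"yaw":0},{"x":0.15,"y":0.06,"z":0,"yaw":0},{"x":0.22,"y":0.12,"z":0,"yaw":0},{"x":0.28,"y":0.18,"z":0,"yaw":0},{"x":0.3,"y":0.24,"z":0,"yaw":0},{"x":0.3,"y":0.3,"z":0,"yaw":0},{"x":0.3,"y":0.332,"z":0,"yaw":0},{"x":0.3,"y":0.332,"z":0,"yaw":0},{"x":0.3,"y":0.332,"z":0,"yaw":0},{"x":0.3,"y":0.332,"z":0,"yaw":0}]'
cat > holes.py <<'E'
from cloud import *
def holes():
    p,d,i,W=cloud('wrist');s=r.read_state();np.savez('hl.npz',p=p)
    g=cv2.cvtColor(p,cv2.COLOR_RGB2GRAY)
    M=np.linalg.inv(i['cam_to_world']);K=np.array([[i['fx'],0,i['cx']],[0,i['fy'],i['cy']],[0,0,1.]])
    out=[]
    for h in((.6676,-.1356,.044),(.6041,-.1386,.044)):
        c=M@np.array([*h,1]);u,v=cv2.projectPoints(c[None,:3],np.zeros(3),np.zeros(3),K,np.array([i['k1'],0,0,0.]))[0][0,0].round().astype(int)
        R=int(.018*i['fx']/c[2]);q=g[v-R:v+R,u-R:u+R]
        th,m=cv2.threshold(q,0,1,cv2.THRESH_BINARY_INV+cv2.THRESH_OTSU)
        n,l,st,ce=cv2.connectedComponentsWithStats(m);k=1+st[1:,4].argmax()
        mid=st[k,:2]+(st[k,2:4]-1)/2+[u-R,v-R]
        w=onz(i,*mid,.044);out.append(w);print((u,v),'th',th,st[k],'px',mid,'w',w.round(4),'diam',st[k,2:4]*c[2]/i['fx'])
    print('sep',np.linalg.norm(out[0]-out[1]),'tcp',s['ee_pos']);return out,s
if __name__=='__main__':
    o,s=holes();R=np.array(s['tcp_rot'])
    for w in o: print('move to centre pin (tool units)',((w-s['ee_pos'])@R/.5-[.003,0,0]).round(4))
E
python3 holes.py
```

```text
time_s: 24.1
ee_pos: [0.6666, -0.2073, 0.1559]
tcp_rot: [[-0.039, 0.999, -0.001], [0.999, 0.039, 0.001], [0.001, -0.001, -1.0]]
wrist_force: [-0.6, -0.3, -0.0]
gripper_width: 0.0227
(np.int64(329), np.int64(121)) th 106.0 [ 18  17  26  27 538] px [329.5 121. ] w [ 0.6677 -0.1356  0.044 ] diam [0.01512516 0.0157069 ]
(np.int64(221), np.int64(122)) th 139.0 [   0   16   60   44 1841] px [220.5 129.5] w [ 0.6035 -0.1427  0.044 ] diam [0.03493591 0.02561966]
sep 0.06457733008198221 tcp [ 0.66670094 -0.20743254  0.15620687]
move to centre pin (tool units) [0.1403 0.0079 0.2245]
move to centre pin (tool units) [ 0.1313 -0.121   0.2245]
```

```bash
python3 -m inch '[{"x":0.07,"y":0.004,"z":0,"yaw":0},{"x":0.12,"y":0.008,"z":0.03,"yaw":0},{"x":0.14,"y":0.008,"z":0.07,"yaw":0},{"x":0.14,"y":0.008,"z":0.1,"yaw":0},{"x":0.14,"y":0.008,"z":0.112,"yaw":0},{"x":0.14,"y":0.008,"z":0.112,"yaw":0},{"x":0.14,"y":0.008,"z":0.112,"yaw":0},{"x":0.14,"y":0.008,"z":0.112,"yaw":0}]'
python3 - <<'E'
from h import *
s=r.read_state();t=np.array([.6677,-.1356,.0522]);print(tool(t-s['ee_pos'])-[.003,0,0],s['ee_pos'])
E
```

```text
time_s: 24.95
ee_pos: [0.6691, -0.1375, 0.1014]
tcp_rot: [[-0.039, 0.999, 0.002], [0.999, 0.039, -0.001], [-0.001, 0.002, -1.0]]
wrist_force: [0.9, 0.3, -0.3]
gripper_width: 0.0227
[ 0.00103809 -0.00271027  0.09839109] [ 0.6690532  -0.13753176  0.10139911]
```

```bash
python3 -m inch '[{"x":0.001,"y":-0.002,"z":0,"yaw":0},{"x":0.001,"y":-0.002,"z":0.01,"yaw":0},{"x":0.001,"y":-0.002,"z":0.02,"yaw":0},{"x":0.001,"y":-0.002,"z":0.03,"yaw":0},{"x":0.001,"y":-0.002,"z":0.03,"yaw":0}]'
```

```text
time_s: 25.45
ee_pos: [0.6673, -0.1364, 0.0841]
tcp_rot: [[-0.04, 0.999, -0.002], [0.999, 0.04, 0.001], [0.001, -0.002, -1.0]]
wrist_force: [-0.2, -0.3, -0.4]
gripper_width: 0.0224
```

The tip is 8 mm below the mouth with no force, so it is in the hole. I continue down.

```bash
python3 -m inch '[{"x":0,"y":0,"z":0.015,"yaw":0},{"x":0,"y":0,"z":0.03,"yaw":0},{"x":0,"y":0,"z":0.045,"yaw":0},{"x":0,"y":0,"z":0.056,"yaw":0},{"x":0,"y":0,"z":0.061,"yaw":0},{"x":0,"y":0,"z":0.061,"yaw":0},{"x":0,"y":0,"z":0.061,"yaw":0}]'
```

```text
time_s: 26.15
ee_pos: [0.6679, -0.1366, 0.055]
tcp_rot: [[-0.04, 0.999, 0.0], [0.999, 0.04, -0.0], [-0.0, 0.0, -1.0]]
wrist_force: [0.6, 0.0, -1.0]
gripper_width: 0.0227
```

```bash
python3 -m inch '[{"x":0,"y":0,"z":0,"yaw":0},{"x":0,"y":0,"z":0,"yaw":0},{"x":0,"y":0,"z":0,"yaw":0},{"x":0,"y":0,"z":0,"yaw":0},{"x":0,"y":0,"z":0,"yaw":0},{"x":0,"y":0,"z":-0.08,"yaw":0},{"x":0,"y":0,"z":-0.16,"yaw":0},{"x":0,"y":0,"z":-0.24,"yaw":0},{"x":-0.06,"y":-0.06,"z":-0.28,"yaw":0},{"x":-0.12,"y":-0.12,"z":-0.28,"yaw":0},{"x":-0.19,"y":-0.19,"z":-0.28,"yaw":0},{"x":-0.26,"y":-0.26,"z":-0.28,"yaw":0},{"x":-0.33,"y":-0.33,"z":-0.28,"yaw":0},{"x":-0.4,"y":-0.4,"z":-0.28,"yaw":0},{"x":-0.458,"y":-0.462,"z":-0.28,"yaw":0},{"x":-0.458,"y":-0.462,"z":-0.28,"yaw":0},{"x":-0.458,"y":-0.462,"z":-0.28,"yaw":0},{"x":-0.458,"y":-0.462,"z":-0.28,"yaw":0}]' 0
python3 - <<'E'
from h import *
s=r.read_state();t=np.array([.4465,-.3747,.058]);print(tool(t-s['ee_pos']),s['ee_pos'])
E
```

```text
time_s: 27.95
ee_pos: [0.4466, -0.3739, 0.1949]
tcp_rot: [[-0.041, 0.999, 0.0], [0.999, 0.041, 0.0], [0.0, 0.0, -1.0]]
wrist_force: [0.7, 0.5, 0.3]
gripper_width: 0.043
[-0.00160201 -0.00040879  0.27375028] [ 0.44664187 -0.37391359  0.1948753 ]
```

```bash
python3 -m inch '[{"x":-0.001,"y":0,"z":0.08,"yaw":0},{"x":-0.001,"y":0,"z":0.16,"yaw":0},{"x":-0.001,"y":0,"z":0.23,"yaw":0},{"x":-0.001,"y":0,"z":0.265,"yaw":0},{"x":-0.001,"y":0,"z":0.273,"yaw":0},{"x":-0.001,"y":0,"z":0.273,"yaw":0},{"x":-0.001,"y":0,"z":0.273,"yaw":0}]'
python3 -m inch '[{"x":0,"y":0,"z":0,"yaw":0},{"x":0,"y":0,"z":0,"yaw":0},{"x":0,"y":0,"z":0,"yaw":0},{"x":0,"y":0,"z":0,"yaw":0},{"x":0,"y":0,"z":0,"yaw":0},{"x":0,"y":0,"z":0,"yaw":0},{"x":0,"y":0,"z":0,"yaw":0}]' -1 50
python3 -m inch '[{"x":0,"y":0,"z":-0.04,"yaw":0},{"x":0,"y":0,"z":-0.1,"yaw":0},{"x":0,"y":0,"z":-0.16,"yaw":0},{"x":0,"y":0,"z":-0.2,"yaw":0},{"x":0,"y":0,"z":-0.2,"yaw":0},{"x":0,"y":0,"z":-0.2,"yaw":0}]'
python3 - <<'E'
from cloud import *
p,d,i,W=cloud('wrist');s=r.read_state();t=np.array(s['ee_pos']);R=np.array(s['tcp_rot'])
T=(W-t)@R
m=(d>0)&(abs(T[...,2]+.0317)<.006)&(abs(T[...,0])<.025)&(abs(T[...,1])<.02);m[:300]=0
q=T[m];print(len(q),'top',((q.max(0)+q.min(0))/2).round(4),np.ptp(q,0).round(4))
m=(d>0)&(T[...,2]>.02)&(T[...,2]<.042)&(abs(T[...,0])<.02)&(abs(T[...,1])<.02);q=T[m];print(len(q),q.max(0),np.median(q,0))
print(t,tool(np.array([.6035,-.2073,.156])-t))
E
```

```text
time_s: 28.65
ee_pos: [0.4469, -0.3752, 0.0596]
tcp_rot: [[-0.041, 0.999, 0.001], [0.999, 0.041, -0.002], [-0.002, 0.001, -1.0]]
wrist_force: [0.6, 0.5, -0.1]
gripper_width: 0.0428
time_s: 29.35
ee_pos: [0.4466, -0.3754, 0.0597]
tcp_rot: [[-0.04, 0.999, 0.002], [0.999, 0.04, -0.002], [-0.002, 0.002, -1.0]]
wrist_force: [-0.2, 1.3, 5.3]
gripper_width: 0.0229
time_s: 29.95
ee_pos: [0.4459, -0.3749, 0.1579]
tcp_rot: [[-0.04, 0.999, -0.0], [0.999, 0.04, 0.0], [0.0, -0.0, -1.0]]
wrist_force: [0.3, 0.2, -0.9]
gripper_width: 0.0224
6033 top [ 0.0009 -0.     -0.0317] [0.0243 0.0399 0.012 ]
317 [0.00711583 0.00593664 0.04186944] [ 6.03045344e-03 -6.71417853e-05  3.32535791e-02]
[ 0.44567428 -0.37468036  0.15720605] [0.32193564 0.32872098 0.00251939]
```

```bash
python3 -m inch '[{"x":0.07,"y":0.05,"z":0,"yaw":0},{"x":0.14,"y":0.11,"z":0,"yaw":0},{"x":0.21,"y":0.18,"z":0,"yaw":0},{"x":0.28,"y":0.25,"z":0,"yaw":0},{"x":0.322,"y":0.31,"z":0,"yaw":0},{"x":0.322,"y":0.328,"z":0,"yaw":0},{"x":0.322,"y":0.328,"z":0,"yaw":0},{"x":0.322,"y":0.328,"z":0,"yaw":0},{"x":0.322,"y":0.328,"z":0,"yaw":0}]'
sed -i 's/th,m=.*/th=75;m=(q<th).astype(np.uint8)/' holes.py
python3 - <<'E'
from holes import *
o,s=holes();R=np.array(s['tcp_rot']);save('w9.png',np.load('hl.npz')['p'])
for w in (o[1],[.6038,-.1384,.044]): print(((w-s['ee_pos'])@R/.5-[.0014,0,0]).round(4))
E
```

```text
time_s: 30.9
ee_pos: [0.6025, -0.2087, 0.158]
tcp_rot: [[-0.038, 0.999, -0.001], [0.999, 0.038, 0.0], [0.0, -0.001, -1.0]]
wrist_force: [-0.2, 0.0, -0.9]
gripper_width: 0.0225
(np.int64(437), np.int64(123)) th 75 [ 11   6  38  46 525] px [436.5 121.5] w [ 0.6673 -0.1345  0.044 ] diam [0.02230838 0.02700488]
(np.int64(330), np.int64(124)) th 75 [ 18  18  24  25 464] px [329.5 124. ] w [ 0.6039 -0.1388  0.044 ] diam [0.01410214 0.01468972]
sep 0.06361805846767879 tcp [ 0.60260047 -0.20868656  0.15816424]
[0.1382 0.008  0.2284]
[0.1389 0.0079 0.2284]
```

View pics/w9.png

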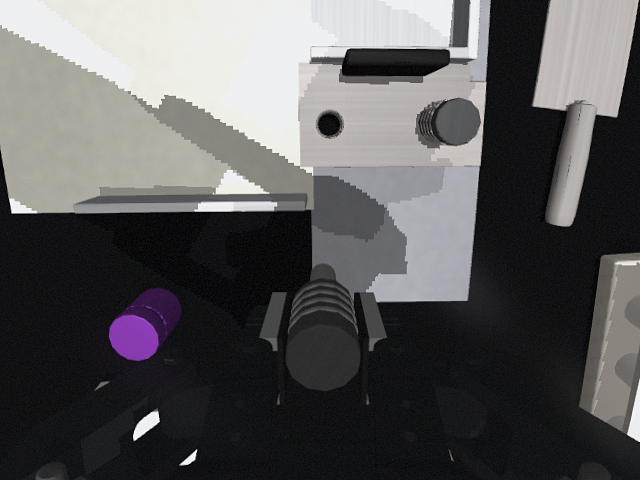

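The first pin stands down in the far hole (shoulder at px 435,120). The near hole is at (329,124). I go above it.

```bash
python3 -m inch '[{"x":0.07,"y":0.004,"z":0,"yaw":0},{"x":0.12,"y":0.008,"z":0.03,"yaw":0},{"x":0.138,"y":0.008,"z":0.07,"yaw":0},{"x":0.138,"y":0.008,"z":0.1,"yaw":0},{"x":0.138,"y":0.008,"z":0.112,"yaw":0},{"x":0.138,"y":0.008,"z":0.112,"yaw":0},{"x":0.138,"y":0.008,"z":0.112,"yaw":0},{"x":0.138,"y":0.008,"z":0.112,"yaw":0}]'
python3 - <<'E'
from h import *
s=r.read_state();t=np.array([.6039,-.1387,.0545]);print(tool(t-s['ee_pos'])-[.0014,0,0],s['ee_pos'])
E
```

```text
time_s: 31.75
ee_pos: [0.6051, -0.1391, 0.1033]
tcp_rot: [[-0.039, 0.999, 0.002], [0.999, 0.039, -0.001], [-0.001, 0.001, -1.0]]
wrist_force: [0.5, 0.1, -0.4]
gripper_width: 0.0228
[-0.00035358 -0.00246469  0.09750682] [ 0.60507757 -0.13914089  0.10325558]
```

```bash
python3 -m inch '[{"x":0,"y":-0.002,"z":0,"yaw":0},{"x":0,"y":-0.002,"z":0.01,"yaw":0},{"x":0,"y":-0.002,"z":0.02,"yaw":0},{"x":0,"y":-0.002,"z":0.03,"yaw":0},{"x":0,"y":-0.002,"z":0.03,"yaw":0}]'
```

```text
time_s: 32.25
ee_pos: [0.6034, -0.1384, 0.0863]
tcp_rot: [[-0.04, 0.999, -0.002], [0.999, 0.04, 0.001], [0.001, -0.002, -1.0]]
wrist_force: [-0.3, -0.4, 0.6]
gripper_width: 0.0229
```

```bash
python3 -m inch '[{"x":0,"y":0,"z":0.015,"yaw":0},{"x":0,"y":0,"z":0.03,"yaw":0},{"x":0,"y":0,"z":0.045,"yaw":0},{"x":0,"y":0,"z":0.055,"yaw":0},{"x":0,"y":0,"z":0.059,"yaw":0},{"x":0,"y":0,"z":0.059,"yaw":0},{"x":0,"y":0,"z":0.059,"yaw":0}]'
python3 -m inch '[{"x":0,"y":0,"z":0,"yaw":0},{"x":0,"y":0,"z":0,"yaw":0},{"x":0,"y":0,"z":0,"yaw":0},{"x":0,"y":0,"z":0,"yaw":0},{"x":0,"y":0,"z":0,"yaw":0},{"x":0,"y":0,"z":-0.08,"yaw":0},{"x":0,"y":0,"z":-0.16,"yaw":0},{"x":0,"y":0,"z":-0.24,"yaw":0},{"x":-0.06,"y":-0.08,"z":-0.3,"yaw":0},{"x":-0.06,"y":-0.16,"z":-0.36,"yaw":0},{"x":-0.06,"y":-0.24,"z":-0.36,"yaw":0},{"x":-0.06,"y":-0.32,"z":-0.36,"yaw":0},{"x":-0.06,"y":-0.4,"z":-0.36,"yaw":0},{"x":-0.06,"y":-0.45,"z":-0.36,"yaw":0},{"x":-0.06,"y":-0.45,"z":-0.36,"yaw":0},{"x":-0.06,"y":-0.45,"z":-0.36,"yaw":0}]' 0
python3 - <<'E'
from cloud import *
p,d,i,W=cloud('top');z=W[...,2]
m=(z>.07)&(z<.1);m[:160]=0;m[290:]=0;m[:,:230]=0;m[:,480:]=0
comps(m,W,20)
a=cv2.resize(p[170:270,180:410],None,fx=3.4,fy=3.4,interpolation=3);b=cv2.resize(p[235:345,105:165],None,fx=2,fy=2)
o=np.zeros((340+220,782,3),np.uint8);o[:340]=a[:340,:782];o[340:,:120]=b
p2,_,_=snap('scene');c=cv2.resize(p2[210:340,200:450],None,fx=1.69,fy=1.69);o[340:340+c.shape[0],150:150+c.shape[1]]=c[:220]
save('fin.png',o)
E
```

```text
time_s: 32.95
ee_pos: [0.6039, -0.1387, 0.0581]
tcp_rot: [[-0.04, 0.999, 0.0], [0.999, 0.04, -0.0], [-0.0, 0.0, -1.0]]
wrist_force: [-0.4, 0.3, 0.5]
gripper_width: 0.0225
time_s: 34.55
ee_pos: [0.3803, -0.1778, 0.2382]
tcp_rot: [[-0.039, 0.999, 0.001], [0.999, 0.039, -0.001], [-0.001, 0.001, -1.0]]
wrist_force: [0.5, 0.4, -0.0]
gripper_width: 0.0424
303 [459. 183.] med [ 0.6685 -0.3845  0.0885] mid [ 0.6817 -0.3955  0.0855] ext [0.059 0.056 0.029]
324 [237. 207.] med [0.6212 0.1347 0.0967] mid [0.6297 0.1413 0.0851] ext [0.107 0.03  0.03 ]
92 [353. 190.] med [ 0.6629 -0.137   0.0835] mid [ 0.6632 -0.1377  0.0807] ext [0.023 0.024 0.021]
78 [342. 203.] med [ 0.6299 -0.1094  0.0891] mid [ 0.63   -0.1097  0.0834] ext [0.048 0.009 0.024]
182 [315. 213.] med [ 0.6096 -0.0455  0.08  ] mid [ 0.6104 -0.0455  0.0792] ext [0.035 0.034 0.018]
180 [292. 214.] med [0.6074 0.0092 0.0798] mid [0.6073 0.0095 0.079 ] ext [0.034 0.034 0.016]
193 [261. 216.] med [0.6041 0.0834 0.0794] mid [0.6043 0.0841 0.0792] ext [0.034 0.036 0.018]
90 [355. 216.] med [ 0.599  -0.1403  0.0835] mid [ 0.6002 -0.1405  0.0814] ext [0.024 0.024 0.02 ]
179 [276. 224.] med [0.5848 0.0474 0.08  ] mid [0.5859 0.0474 0.0791] ext [0.035 0.033 0.018]
```

View pics/fin.png

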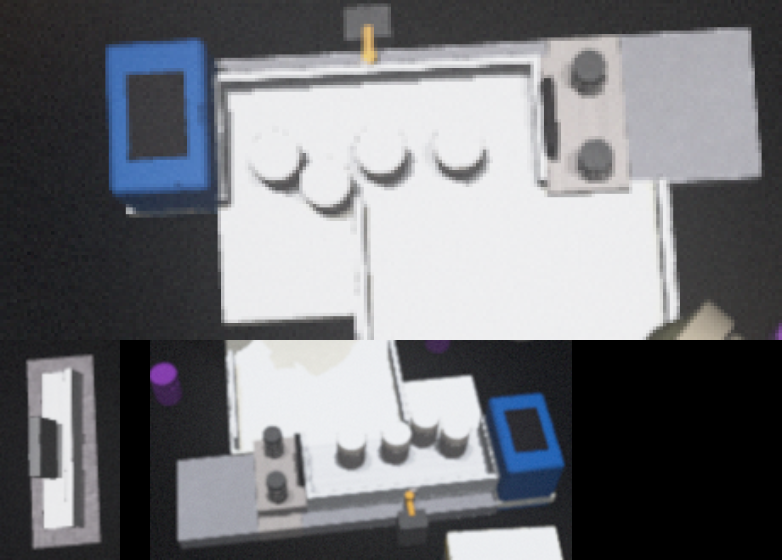

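The final view shows both pins down, the straightedge on its mat, and three jars in line. One jar, at crop (327,185), has been knocked back towards the ledge (tray x ≈ −0.038). I measure it with the wrist camera and put it back by hand.

```bash
python3 -m inch '[{"x":0.07,"y":0.08,"z":0.02,"yaw":0},{"x":0.14,"y":0.16,"z":0.04,"yaw":0},{"x":0.21,"y":0.24,"z":0.076,"yaw":0},{"x":0.28,"y":0.32,"z":0.076,"yaw":0},{"x":0.28,"y":0.4,"z":0.076,"yaw":0},{"x":0.28,"y":0.421,"z":0.076,"yaw":0},{"x":0.28,"y":0.421,"z":0.076,"yaw":0},{"x":0.28,"y":0.421,"z":0.076,"yaw":0}]'
cat > jars.py <<'E'
from cloud import *
p,d,i,W=cloud('wrist');s=r.read_state();z=W[...,2]
b=(d>0)&(W[...,0]>.55)&(W[...,0]<.72)&(W[...,1]<.112);b[300:]=0
print('jars');comps(b&(z>.075)&(z<.086),W,300)
print('walls');comps(b&(z>.055)&(z<.065),W,200)
print(s['ee_pos'])
E
python3 jars.py
```

```text
time_s: 35.45
ee_pos: [0.5848, -0.0289, 0.1991]
tcp_rot: [[-0.041, 0.999, -0.001], [0.999, 0.041, 0.0], [0.0, -0.001, -1.0]]
wrist_force: [-0.5, 0.0, -0.3]
gripper_width: 0.0426
jars
2999 [371.  47.] med [0.608  0.0862 0.0797] mid [0.6083 0.0863 0.0786] ext [0.035 0.036 0.007]
2804 [336. 107.] med [0.5894 0.0513 0.0798] mid [0.5898 0.051  0.0796] ext [0.036 0.035 0.006]
2543 [369. 172.] med [0.6115 0.0133 0.0798] mid [0.6115 0.0128 0.0784] ext [0.036 0.035 0.007]
2225 [366. 255.] med [ 0.6138 -0.0409  0.0797] mid [ 0.6141 -0.0418  0.0785] ext [0.035 0.036 0.007]
walls
3057 [458. 155.] med [0.6732 0.0265 0.0596] mid [0.6741 0.0163 0.0586] ext [0.015 0.191 0.007]
477 [297. 140.] med [0.5655 0.0298 0.0597] mid [0.5656 0.0297 0.0593] ext [0.031 0.007 0.005]
[ 0.58438412 -0.02920474  0.19951849]
```

```bash
python3 -m inch '[{"x":0.08,"y":0.017,"z":0,"yaw":0},{"x":0.16,"y":0.017,"z":0,"yaw":0},{"x":0.16,"y":0.017,"z":0,"yaw":0},{"x":0.16,"y":0.017,"z":0,"yaw":0},{"x":0.16,"y":0.017,"z":0.07,"yaw":0},{"x":0.16,"y":0.017,"z":0.14,"yaw":0},{"x":0.16,"y":0.017,"z":0.2,"yaw":0},{"x":0.16,"y":0.017,"z":0.25,"yaw":0},{"x":0.16,"y":0.017,"z":0.285,"yaw":0},{"x":0.16,"y":0.017,"z":0.288,"yaw":0},{"x":0.16,"y":0.017,"z":0.288,"yaw":0}]' 0.4
```

```text
time_s: 36.6
ee_pos: [0.5903, 0.05, 0.0563]
tcp_rot: [[-0.039, 0.999, 0.0], [0.999, 0.039, -0.0], [-0.0, 0.0, -1.0]]
wrist_force: [0.0, 0.2, 0.2]
gripper_width: 0.0596
```

Now I grip lightly, slide it 22 mm in, release and rise straight up.

```bash
python3 -m inch '[{"x":0,"y":0,"z":0,"yaw":0},{"x":0,"y":0,"z":0,"yaw":0},{"x":0,"y":0,"z":0,"yaw":0},{"x":0,"y":0,"z":0,"yaw":0},{"x":0,"y":0,"z":0,"yaw":0},{"x":0,"y":0,"z":0,"yaw":0}]' -1 25
python3 -m inch '[{"x":0,"y":0.006,"z":-0.001,"yaw":0},{"x":0,"y":0.012,"z":-0.001,"yaw":0},{"x":0,"y":0.018,"z":-0.001,"yaw":0},{"x":0,"y":0.024,"z":-0.001,"yaw":0},{"x":0,"y":0.03,"z":-0.001,"yaw":0},{"x":0,"y":0.036,"z":-0.001,"yaw":0},{"x":0,"y":0.042,"z":-0.001,"yaw":0},{"x":0,"y":0.045,"z":-0.001,"yaw":0},{"x":0,"y":0.045,"z":-0.001,"yaw":0},{"x":0,"y":0.045,"z":0,"yaw":0}]'
python3 -m inch '[{"x":0,"y":0,"z":0,"yaw":0},{"x":0,"y":0,"z":0,"yaw":0},{"x":0,"y":0,"z":0,"yaw":0},{"x":0,"y":0,"z":0,"yaw":0},{"x":0,"y":0,"z":0,"yaw":0},{"x":0,"y":0,"z":-0.06,"yaw":0},{"x":0,"y":0,"z":-0.14,"yaw":0},{"x":0,"y":0,"z":-0.22,"yaw":0},{"x":0,"y":0,"z":-0.288,"yaw":0},{"x":-0.08,"y":0,"z":-0.288,"yaw":0},{"x":-0.16,"y":0,"z":-0.288,"yaw":0},{"x":-0.16,"y":0,"z":-0.288,"yaw":0},{"x":-0.16,"y":0,"z":-0.288,"yaw":0}]' 0.3
python3 jars.py
```

```text
time_s: 37.2
ee_pos: [0.5907, 0.0507, 0.0572]
tcp_rot: [[-0.04, 0.999, 0.002], [0.999, 0.04, -0.001], [-0.001, 0.002, -1.0]]
wrist_force: [-1.8, -1.4, 5.4]
gripper_width: 0.035
time_s: 38.2
ee_pos: [0.612, 0.0519, 0.0572]
tcp_rot: [[-0.04, 0.999, -0.001], [0.999, 0.04, -0.0], [-0.0, -0.001, -1.0]]
wrist_force: [-8.8, -0.9, 16.0]
gripper_width: 0.0353
time_s: 39.5
ee_pos: [0.6158, -0.0286, 0.1996]
tcp_rot: [[-0.038, 0.999, -0.0], [0.999, 0.038, 0.0], [0.0, -0.0, -1.0]]
wrist_force: [-0.1, -0.2, 0.1]
gripper_width: 0.0554
jars
5808 [325.  72.] med [0.6136 0.0729 0.0797] mid [0.6135 0.0704 0.0789] ext [0.039 0.071 0.008]
2509 [318. 170.] med [0.6116 0.0132 0.0798] mid [0.6114 0.013  0.0785] ext [0.035 0.035 0.007]
2208 [319. 254.] med [ 0.6141 -0.0409  0.0797] mid [ 0.6142 -0.0415  0.0784] ext [0.035 0.035 0.007]
walls
2905 [412. 151.] med [0.6734 0.0278 0.0596] mid [0.674  0.0162 0.0586] ext [0.015 0.192 0.007]
465 [250. 139.] med [0.5656 0.0299 0.0597] mid [0.5657 0.0298 0.0587] ext [0.031 0.007 0.006]
[ 0.61578273 -0.02769076  0.19964877]
```

```bash
python3 -m inch '[{"x":0,"y":-0.08,"z":-0.06,"yaw":0},{"x":0,"y":-0.16,"z":-0.06,"yaw":0},{"x":0,"y":-0.24,"z":-0.06,"yaw":0},{"x":0,"y":-0.32,"z":-0.06,"yaw":0},{"x":0,"y":-0.4,"z":-0.06,"yaw":0},{"x":0,"y":-0.45,"z":-0.06,"yaw":0},{"x":0,"y":-0.45,"z":-0.06,"yaw":0},{"x":0,"y":-0.45,"z":-0.06,"yaw":0},{"x":0,"y":-0.45,"z":-0.06,"yaw":0},{"x":0,"y":-0.45,"z":-0.06,"yaw":0}]'
python3 - <<'E'
from cloud import *
p,d,i,W=cloud('top');z=W[...,2]
m=(z>.073)&(z<.1);m[:160]=0;m[240:]=0;m[:,:245]=0;m[:,400:]=0
comps(m,W,20)
m=(z>.06)&(z<.08);m[:240]=0;m[340:]=0;m[:,:105]=0;m[:,165:]=0;print('fin');comps(m,W,20)
E
```

```text
time_s: 40.55
ee_pos: [0.3918, -0.0369, 0.2296]
tcp_rot: [[-0.041, 0.999, -0.0], [0.999, 0.041, 0.0], [0.0, -0.0, -1.0]]
wrist_force: [-0.3, 0.4, -0.9]
gripper_width: 0.0552
85 [353. 190.] med [ 0.6632 -0.1372  0.0836] mid [ 0.6633 -0.1375  0.0821] ext [0.023 0.024 0.016]
76 [342. 203.] med [ 0.6299 -0.1094  0.0894] mid [ 0.6302 -0.1097  0.0844] ext [0.048 0.009 0.022]
175 [315. 212.] med [ 0.6105 -0.0455  0.0797] mid [ 0.6112 -0.0455  0.0799] ext [0.036 0.034 0.012]
372 [267. 214.] med [0.6092 0.0698 0.0798] mid [0.6098 0.0686 0.0803] ext [0.038 0.072 0.014]
176 [292. 214.] med [0.6075 0.0092 0.08  ] mid [0.6074 0.0093 0.0795] ext [0.034 0.034 0.013]
82 [355. 216.] med [ 0.5999 -0.1403  0.0837] mid [ 0.5998 -0.1405  0.0822] ext [0.024 0.024 0.016]
fin
232 [122. 288.] med [0.4396 0.4049 0.072 ] mid [0.4399 0.4061 0.0699] ext [0.069 0.017 0.02 ]
```

Every reading agrees, so I hand in.

```bash
python3 -c "
from cell import r
print(r.job_done())"
```

```text
the job is handed in; nothing more can be done
None
```

I carried out the whole task and handed the job in at about 41 s of robot time; the interface reports no verdict.

**What I did**
- I pushed the four jars together onto the carriage with the straightedge and laid it back on its mat.
- I pushed the carriage towards the dock until it snapped home.
- I put both pins into the flange holes.
- One jar was then found out of place, at tray x of about −38 mm, where the limit is −27. I gripped it and slid it back 22 mm.

**Last checks (camera measurements)**
- **Jars:** all four are upright, at tray x of about −14 to −18 mm.
- **Pins:** both grip tops are 84 mm above the bench, which means fully down.
- **Carriage:** the flange holes moved about 96–98 mm, so I take it as home. I could not read the joint itself.
- **Straightedge:** it lies flat on the mat, with its centre within about 5 mm of the mat's centre.
- **Bystanders:** I did not touch any and saw none moved, but I did not measure them again at the end.

**Disagreements:** The top and wrist cameras differed by about 4 mm on absolute positions. My first estimate of the jar positions, from cap outlines, was about 4 mm off and was replaced by depth readings. The last picture I viewed was taken before the jar was put back, so that repair was checked by depth readings only.

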